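# Load the module test jig and work its sprung lever

### The job

The stout power module already lies loosely in the low-rimmed bay of the test jig. Set the two other power modules down (do not drop them) in the bay with it, under the raised lid, so that all three lie flat inside the rims at once, pushing the stout one along as needed. Then pull the lever at the side of the lid all the way down to its stop, hold it there for a second, and ease it slowly back until it is fully home before letting go. Leave the mug, soldering-tip cleaner and screwdriver where they are.

Things in the scene. Friction and masses are not known exactly. Their poses are not given: they have to be found in the camera images.
- bay (a point): centre of the jig's bay floor, 12 mm above the table; the fixed jig's place and turn vary. Inside 118 mm along x (away from the robot) by 74 mm along y; rims 7 mm high, 6 mm thick. The modules (44 mm high) fit only in one row along x, longer sides across (stout: either way), with 10 mm left over. Base plate 12 mm thick, x -90 to 135 mm, y -105 to 65 mm
- lever_hinge (a point): middle of the hinge line of lid and lever; the line is along its y; axes as the bay's. It lies at x +89 mm, y 0 and 54 mm above the bay floor. Two posts at y +-52 mm, 26 mm along x, reach 10 mm above it
- lid_edge (a point): middle of the lid's free edge, 147 mm from the hinge line. The lid is a 70 mm wide plate; at rest it slants 62 degrees up from the hinge towards the robot, over the back of the bay, its underside 8 mm below the plane through hinge and this point. A hand placing under it must lean, about parallel to it. Closed, it is level, 2 mm above modules that lie flat
- lever_grip (a point): middle of the lever's round black rubber grip, 18 mm thick, 92 mm long along bay y; 215 mm from the hinge line, 129 mm to the bay's -y side. Its inner end meets a steel arm 12 mm wide at y -75 mm. At rest 190 mm above the hinge and 101 mm nearer the robot; fully pulled, level with the hinge and 215 mm nearer the robot. The point turns with it
- lid (a joint): angle of lid and lever, one rigid piece: 0 rad at rest (raised), growing as the grip is pulled towards the robot and down; stop at 1.08 rad (lid level). A spring drives it back to 0 and holds it there: at the grip about 3 N at rest, 10 N at the stop, plus damping of 0.8 N m s/rad; let go at the stop, it flies back
- stout_mid (a point): stout power module, a loose grey plastic block 46 mm along its x, 52 mm along its y and 44 mm high, 0.1 to 0.25 kg; the point is its centre, 22 mm above its underside, z up. It starts flat on the bay floor, somewhere in the back half, a little askew and perhaps too far forward for the others to fit
- medium_mid (a point): medium power module, a loose grey plastic block 36 mm along its x, 60 mm along its y and 44 mm high, 0.1 to 0.25 kg; the point is its centre, 22 mm above its underside, z up. It starts flat on the table, at any turn
- slim_mid (a point): slim power module, a loose grey plastic block 26 mm along its x, 68 mm along its y and 44 mm high, 0.1 to 0.25 kg; the point is its centre, 22 mm above its underside, z up. It starts flat on the table, at any turn
- mug: white mug, 76 mm wide, 90 mm high, handle to one side; origin under its centre; bystander
- tip_cleaner: round steel soldering-tip cleaner with brass wool, 60 mm wide, 41 mm high; origin under its centre; bystander
- screwdriver: screwdriver lying flat along its x; bystander

How it is judged (in metres and radians):
On the way, in this order (a step that is already met when the one before it is completed fails the run):
1. all three modules lie flat inside the bay, lid still up (angle between each of stout_mid, medium_mid, slim_mid's own z axis and vertical below 0.06 rad and x of stout_mid in the frame of bay between -0.05 and 0.05 m and y of stout_mid in the frame of bay between -0.022 and 0.022 m and z of stout_mid in the frame of bay between 0.018 and 0.0255 m and x of medium_mid in the frame of bay between -0.05 and 0.05 m and y of medium_mid in the frame of bay between -0.022 and 0.022 m and z of medium_mid in the frame of bay between 0.018 and 0.0255 m and x of slim_mid in the frame of bay between -0.05 and 0.05 m and y of slim_mid in the frame of bay between -0.022 and 0.022 m and z of slim_mid in the frame of bay between 0.018 and 0.0255 m and value of joint lid below 0.06 rad), for 0.2 s.
2. the lever is held fully down (within 0.04 rad of its stop) for half a second, modules in place (angle between each of stout_mid, medium_mid, slim_mid's own z axis and vertical below 0.06 rad and x of stout_mid in the frame of bay between -0.05 and 0.05 m and y of stout_mid in the frame of bay between -0.022 and 0.022 m and z of stout_mid in the frame of bay between 0.018 and 0.0255 m and x of medium_mid in the frame of bay between -0.05 and 0.05 m and y of medium_mid in the frame of bay between -0.022 and 0.022 m and z of medium_mid in the frame of bay between 0.018 and 0.0255 m and x of slim_mid in the frame of bay between -0.05 and 0.05 m and y of slim_mid in the frame of bay between -0.022 and 0.022 m and z of slim_mid in the frame of bay between 0.018 and 0.0255 m and value of joint lid above 1.04 rad), for 0.5 s.
3. the lever is back home (value of joint lid below 0.06 rad), for 0.2 s.
At the end, for the whole second after the job is handed in: All three modules lie flat on the bay floor inside its rims (within 4 mm of floor height, tilted less than 0.06 rad), and lid and lever are at rest fully home (within 0.06 rad) (all of step 1 and velocity of joint lid between -0.1 and 0.1 rad/s); the robot touches nothing.
It fails at once if the lever flies back: it returns faster than 1.4 rad/s (0.3 m/s at the grip) (velocity of joint lid below -1.4 rad/s).
It fails at once if the lever is let go before it is home (nothing of the robot on it while it is more than 0.15 rad from home) (value of joint lid above 0.15 rad and contact force between lid and the fingers below 0.05 N and contact force between lid and the arm below 0.05 N).
It fails at once if a module is let go over the bay more than 20 mm above its floor ((horizontal distance between stout_mid and bay below 0.08 m and z of stout_mid in the frame of bay above 0.042 m and contact force between stout and the fingers below 0.1 N) or (horizontal distance between medium_mid and bay below 0.08 m and z of medium_mid in the frame of bay above 0.042 m and contact force between medium and the fingers below 0.1 N) or (horizontal distance between slim_mid and bay below 0.08 m and z of slim_mid in the frame of bay above 0.042 m and contact force between slim and the fingers below 0.1 N)).
It fails at once if the mug, tip cleaner or screwdriver is moved more than 30 mm (distance of any of mug, tip_cleaner, screwdriver from where it was at the start of the episode above 0.03 m).
It also fails if it takes over 72 s, if anything falls off the work surface, if the arm or the gripper's body presses on something with over 40 N, if the wrist force passes 120 N, or if a joint passes its speed limit or range.

### The arm

A 6-joint arm with a two-finger parallel gripper is mounted at the origin on the work surface. World frame = base frame: x ahead of the robot, y to its left, z up, the work surface at z = 0. Lengths are in mm, angles in rad, forces in N, time in s.
With the tool pointing down it reaches from about 225 to 725 mm from the base axis. Payload 3.1 kg.
Tool frame: the origin (TCP) lies at the very end of the fingers, on their centre line; the grasp point (between the pads) lies 19 mm behind it; z points along the fingers, x is the direction in which the jaws open and shut, and the axes are right-handed (so a half turn about z gives the same grasp; the last joint's range is limited). The gripper opens to 85 mm and grips with 20 to 120 N. Pads are 22 mm wide; open, the fingers measure 114 mm over their backs; the gripper's body (76 mm by 85 mm) begins 54 mm behind the grasp point. The pads swing forward as they close: fully open they stand 13 mm farther back than shut.
Start: joints at [-1.355, 0.048, 0.099, 1.622, 0, 1.443], TCP at [176.945, -494.275, 197.012] pointing down, gripper open.
Joint ranges: [-2.91, 2.91], [-0.99, 1.94], [-1.21, 1.42], [-2.12, 2.29], [-1.49, 1.47], [-3.14, 3.14]. Speed limits (rad/s): [2.79, 2.79, 3.14, 3.14, 3.14, 3.14].

### API

Orientations are given as a unit quaternion [x, y, z, w].
In Python, from plant import r gives the robot as it stands. The module is installed in compiled form; this text tells all that it offers. Calls block until the motion is done:
- r.movep(position, orientation): joint-space move of the TCP to a pose.
- r.servo_line(position, attitude=None, velocity=150): straight line of the TCP; attitude=None keeps the orientation; velocity is the mean speed in mm/s.
- r.move_j(angles): joint-space move.
- r.command_gripper(opening, grasp_force=None): finger opening in mm; grasp_force is the grip in N (None keeps the last); returns when the fingers have stopped.
- r.pause(seconds).
- r.ik(position, orientation): joint angles nearest the present ones, or None.
- r.snapshot(name): name is "side" or "top"; returns a dict with "color" (384x512x3 uint8, blue, green, red), "camera_matrix" (3x3 intrinsics, pixels), "rvec" (rotation vector, rad) and "tvec" (3), from world to camera coordinates, as OpenCV has them. Camera axes: x right, y down, z forward; pixel columns grow to the right and rows downward; lengths in mm; the calibration is good to about 2 mm. A picture is of the moment at which its call begins. There is no depth.
A pose or a line that the arm cannot do raises r.MotionError and nothing moves.
- r.close_job(): hands the job in, once; it reports no verdict.
Readings, each from a call of its own:
- r.get_t(): time.
- r.get_joints(): joint angles.
- r.get_qd(): joint speeds.
- r.get_tau(): joint torques, N m.
- r.get_tcp_pos(): TCP position.
- r.get_ee_rot(): TCP orientation.
- r.get_ft_force(): force on the tool from outside, world axes, zero at the start.
- r.get_torque(): the same for the moment, N m.
- r.get_gripper_width(): finger opening in mm.
Only numpy, scipy, OpenCV 4.12 (cv2) and the standard library are available. Lean on these libraries where they do the work, as an engineer would, in place of code of your own. Each camera call takes 0.05 s, during which the arm holds its last target.

## Working session

There is one attempt and no reset: what is moved stays moved. The work goes in short steps, each a Python script; the robot and the scene stay as the last script left them, time stands still between calls to the robot, and variables do not carry over. Pictures are saved under pics/ and viewed, and the job is handed in when it is done.

```bash
mkdir -p pics; ls; python3 - <<'E'
from plant import r
import cv2,pickle
for n in("side","top"):
    s=r.snapshot(n); cv2.imwrite(f"pics/{n}0.png",s["color"]); pickle.dump(s,open(f"{n}0.pkl","wb"))
    print(n,s["camera_matrix"].tolist(),s["rvec"],s["tvec"])
    import numpy as np
    R=cv2.Rodrigues(np.array(s["rvec"]))[0]; print("cam pos",-R.T@np.array(s["tvec"]).ravel())
print(r.get_t(),r.get_ee_rot(),r.get_gripper_width())
E
```

```text
pics
side [[350.7944668964324, 0.0, 254.388914664821], [0.0, 350.7944668964324, 187.75462455620732], [0.0, 0.0, 1.0]] [ 0.86100514 -2.36704954  1.27627796] [431.8156389  345.56012464 745.9917565 ]
cam pos [ 59.34246546 611.02140142 696.78659955]
top [[427.0316252106312, 0.0, 256.9005415885242], [0.0, 427.0316252106312, 191.3455300224181], [0.0, 0.0, 1.0]] [ 2.15932029 -2.1725102   0.1070447 ] [ -28.07100427  564.8752786  1470.57461689]
cam pos [ 409.59930386  -38.26488884 1520.92931264]
0.1 [ 8.17632105e-01 -5.75740023e-01 -7.94646305e-04 -7.31183946e-04] 85.37578830566409
```

View pics/side0.png

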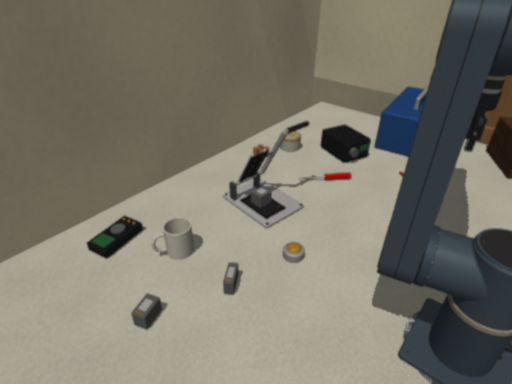

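View pics/top0.png

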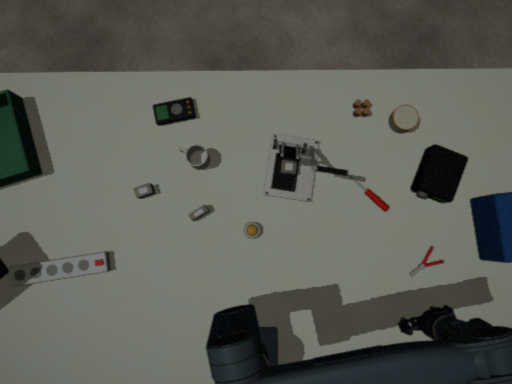

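The side view shows the jig near (262,200), the mug at (178,240), one module at (147,310) and another at (231,278), and the tip cleaner at (293,251). The top view shows the jig at (292,168), the modules at (146,190) and (201,212), the cleaner at (252,230), and the screwdriver at (375,197). I'll enlarge both to see detail.

```bash
python3 - <<'E'
import cv2
t=cv2.imread("pics/top0.png"); s=cv2.imread("pics/side0.png")
cv2.imwrite("pics/t_jig.png",cv2.resize(t[125:215,250:380],None,fx=6,fy=6,interpolation=cv2.INTER_CUBIC))
cv2.imwrite("pics/t_mod.png",cv2.resize(t[140:240,120:270],None,fx=5,fy=5,interpolation=cv2.INTER_CUBIC))
cv2.imwrite("pics/s_jig.png",cv2.resize(s[110:230,210:320],None,fx=5,fy=5,interpolation=cv2.INTER_CUBIC))
E
```

```text
(no output)
```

View pics/t_jig.png

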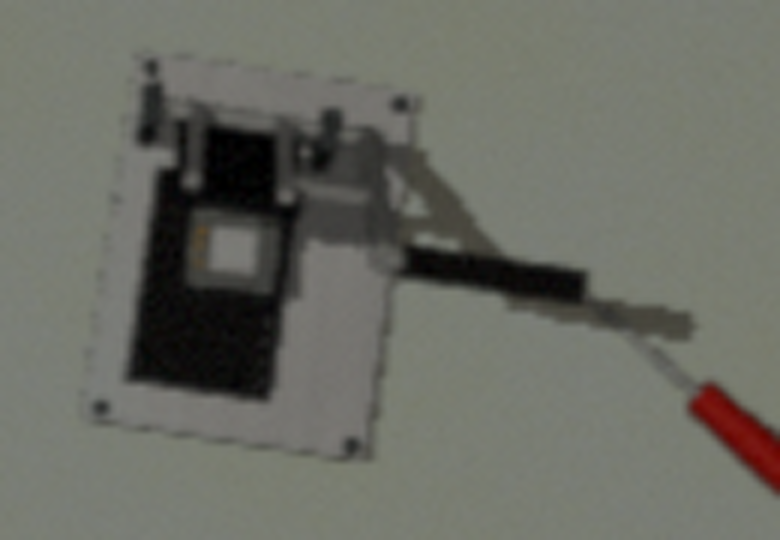

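View pics/t_mod.png

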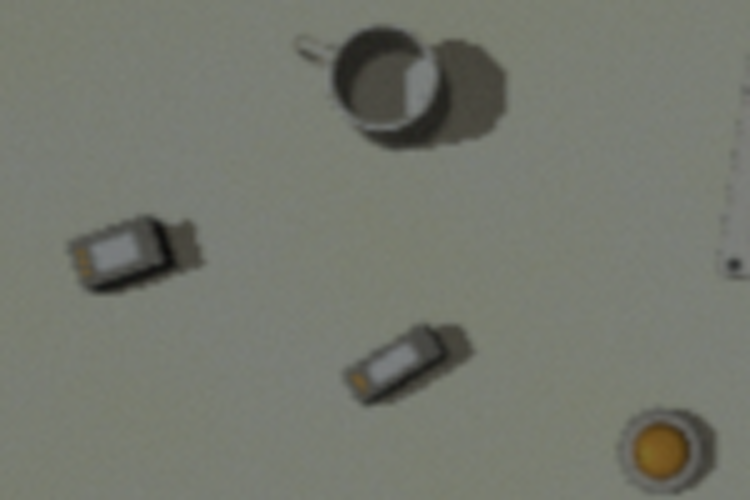

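View pics/s_jig.png

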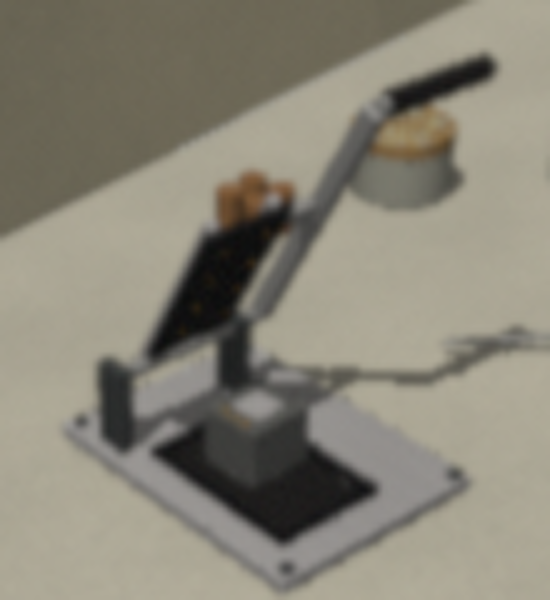

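The enlargements show the plate corners, the black bay floor, and the modules with their bright top labels clearly. Next I'll extract them with masks.

```bash
cat > cam.py <<'E'
import numpy as np,cv2,pickle
class Cam:
    def __init__(s,d):
        s.img=d["color"];s.K=np.array(d["camera_matrix"]);s.rv=np.array(d["rvec"]).ravel();s.tv=np.array(d["tvec"]).ravel()
        s.R=cv2.Rodrigues(s.rv)[0];s.c=-s.R.T@s.tv
    def ray(s,uv):
        d=np.linalg.inv(s.K)@np.array([uv[0],uv[1],1.]);return s.R.T@d
    def at(s,uv,z):
        d=s.ray(uv);return s.c+d*(z-s.c[2])/d[2]
    def px(s,P):
        return cv2.projectPoints(np.array(P,float).reshape(-1,3),s.rv,s.tv,s.K,None)[0].reshape(-1,2)
def load(n): return Cam(pickle.load(open(n+".pkl","rb")))
def snap(r,n,save):
    d=r.snapshot(n);pickle.dump(d,open(save+".pkl","wb"));cv2.imwrite(f"pics/{save}.png",d["color"]);return Cam(d)
E
python3 - <<'E'
from cam import *
T=load("top0")
hsv=cv2.cvtColor(T.img,cv2.COLOR_BGR2HSV)
for p in[(270,170),(310,180),(160,215),(292,185),(290,175),(143,190),(146,191),(150,186),(135,197)]:
    print(p,T.img[p[1],p[0]],hsv[p[1],p[0]])
# coarse corners by eye in crop
def c(u,v): return (250+(u+.5)/6-.5,125+(v+.5)/6-.5)
C=[T.at(c(*p),12)[:2] for p in[(143,55),(418,97),(372,460),(88,420)]]
print(np.round(C,1)); C=np.array(C)
print([np.linalg.norm(C[i]-C[(i+1)%4]) for i in range(4)])
H=[T.at(c(*p),12)[:2] for p in[(151,67),(400,104),(352,445),(101,408)]]
print(np.round(H,1)); H=np.array(H)
print([np.linalg.norm(H[i]-H[(i+1)%4]) for i in range(4)], C.mean(0),H.mean(0))
F=np.array([T.at(c(*p),12)[:2] for p in[(130,380),(268,398)]]);print("floor front corners",F,np.linalg.norm(F[0]-F[1]))
E
```

```text
(270, 170) [118 123 121] [ 42  10 123]
(310, 180) [111 116 117] [ 25  13 117]
(160, 215) [116 125 121] [ 43  18 125]
(292, 185) [11 16 15] [36 80 16]
(290, 175) [11 13 12] [45 39 13]
(143, 190) [127 124 121] [105  12 127]
(146, 191) [117 117 114] [ 90   7 117]
(150, 186) [49 52 53] [23 19 53]
(135, 197) [111 120 116] [ 43  19 120]
[[ 774.7  -92.1]
 [ 747.9 -256.6]
 [ 530.  -224.9]
 [ 554.8  -57.5]]
[np.float64(166.61783626244002), np.float64(220.1920636742385), np.float64(169.26919134945211), np.float64(222.6574052936355)]
[[ 767.3  -96.9]
 [ 743.7 -245.7]
 [ 538.9 -213.3]
 [ 561.8  -65.2]]
[np.float64(150.72150857768662), np.float64(207.30698553924117), np.float64(149.82316558609668), np.float64(207.90222096129648)] [ 651.83268369 -157.77106844] [ 652.95198608 -155.26564537]
floor front corners [[ 578.41335779  -82.51532743]
 [ 567.17070096 -164.08266989]] 82.33850064413079
```

```bash
python3 - <<'E'
from cam import *
T=load("top0");S=load("side0")
def blob(C,u,v,r=2.2):
    g=cv2.cvtColor(C.img,cv2.COLOR_BGR2GRAY).astype(float)
    for _ in range(5):
        uu,vv=np.meshgrid(np.arange(C.img.shape[1]),np.arange(C.img.shape[0]))
        m=np.hypot(uu-u,vv-v)<r
        w=np.clip(np.percentile(g[np.hypot(uu-u,vv-v)<r+1.5],80)-12-g,0,None)*m
        u,v=(uu*w).sum()/w.sum(),(vv*w).sum()/w.sum()
    return u,v
def ct(u,v): return (250+(u+.5)/6-.5,125+(v+.5)/6-.5)
def cs(u,v): return (210+(u+.5)/5-.5,110+(v+.5)/5-.5)
for n,C,L in(("top",T,[ct(*p) for p in[(151,67),(400,104),(352,445),(101,408)]]),("side",S,[cs(*p) for p in[(82,422),(287,568),(455,474)]])):
    B=[blob(C,*p) for p in L]; H=np.array([C.at(b,12)[:2] for b in B]); print(n,np.round(B,2).tolist());print(np.round(H,1))
    print([round(np.linalg.norm(H[i]-H[i-1]),1) for i in range(len(H))],"mean",H.mean(0))
E
```

```text
top [[274.8, 136.1], [316.39, 142.03], [308.33, 199.12], [266.31, 192.64]]
[[ 766.   -97. ]
 [ 743.3 -246.2]
 [ 537.6 -213.5]
 [ 561.6  -64.8]]
[np.float64(206.9), np.float64(150.9), np.float64(208.2), np.float64(150.6)] mean [ 652.14427954 -155.40807674]
side [[225.87, 193.92], [267.03, 223.38], [300.62, 204.69]]
[[ 768.6  -94.7]
 [ 561.9  -60.7]
 [ 537.  -208.9]]
[np.float64(258.2), np.float64(209.5), np.float64(150.3)] mean [ 622.5391927  -121.43346487]
```

```bash
python3 - <<'E'
import cv2
t=cv2.imread("pics/top0.png"); s=cv2.imread("pics/side0.png")
f=lambda im:cv2.resize(im,None,fx=10,fy=10,interpolation=cv2.INTER_NEAREST)
import numpy as np
a=f(t[180:202,130:165]);b=f(t[202:224,185:220]);c=f(s[288:332,125:168])[:,:];d=f(s[258:298,215:248])
cv2.imwrite("pics/zA.png",np.vstack([a,b])); h=400
cv2.imwrite("pics/zB.png",np.hstack([c[:h],d[:h]]))
E
```

```text
(no output)
```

View pics/zA.png

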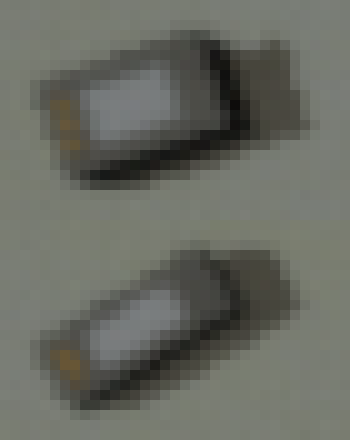

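View pics/zB.png

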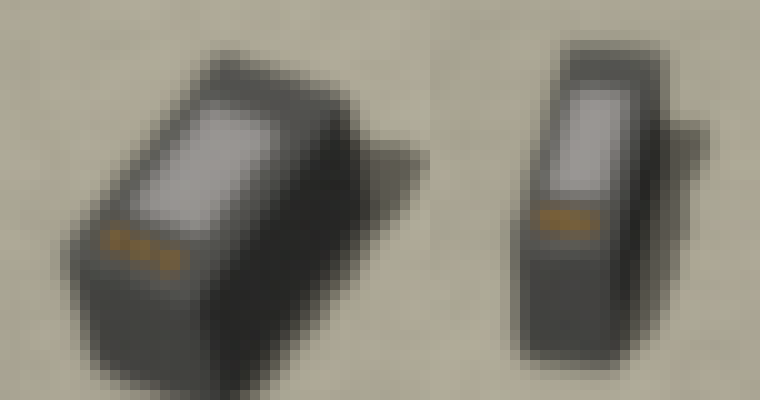

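```bash
python3 - <<'E'
from cam import *
T=load("top0");S=load("side0")
def rep(n,C,P,o):
    W=np.array([C.at((p[0]-.5+o[0],p[1]-.5+o[1]),44)[:2] for p in P])
    e=[W[(i+1)%4]-W[i] for i in range(4)]
    L=[np.linalg.norm(x) for x in e]; k=0 if L[0]+L[2]>L[1]+L[3] else 1
    d=e[k]-e[k+2]; print(n,W.mean(0).round(1),np.round(L,1),"long axis deg",round(np.degrees(np.arctan2(d[1],d[0]))%180,1))
rep("medT",T,[(3.8,8),(19.3,3.2),(23,12.5),(7.8,16.8)],(130,180))
rep("medS",S,[(22,5.5),(35,10),(20.5,27.5),(6.5,24)],(125,288))
rep("sliT",T,[(4.2,13),(19,3.2),(23,8.5),(8.3,18)],(185,202))
rep("sliS",S,[(14,4.8),(23.2,5.2),(18.8,25.2),(9.2,24.5)],(215,258))
# label centroid & orientation by mask
for n,C,box in(("medT",T,(130,180,155,199)),("sliT",T,(185,202,212,222)),("medS",S,(125,288,162,322)),("sliS",S,(222,262,242,290)),("stoT",T,(280,158,298,176)),("stoS",S,(246,184,276,200))):
    x0,y0,x1,y1=box; im=C.img[y0:y1,x0:x1].astype(int)
    m=((im[...,0]-im[...,2]>-1+(8 if 0 else 0))&(im.min(2)>85 )).astype(np.uint8) if C is T else ((im[...,0]-im[...,2]>-12)&(im.min(2)>105)).astype(np.uint8)
    k,l,st,ce=cv2.connectedComponentsWithStats(m,connectivity=4)
    if k<2: print(n,"none");continue
    i=1+st[1:,4].argmax(); ys,xs=np.nonzero(l==i)
    W=np.array([C.at((x0+x,y0+y),44 if n[0]!="s" or n[1]=="l" else 56)[:2] for x,y in zip(xs,ys)])
    c=W.mean(0);w,v=np.linalg.eigh(np.cov((W-c).T));print(n,len(xs),c.round(1),np.sqrt(12*w).round(1),"deg",round(np.degrees(np.arctan2(v[1,1],v[0,1]))%180,1))
E
```

```text
medT [571.7 365.2] [56.2 35.4 54.7 34.2] long axis deg 106.3
medS [571.1 370.4] [35.3 51.4 34.1 54.9] long axis deg 106.6
sliT [492.  172.3] [61.1 23.2 60.2 22.5] long axis deg 123.1
sliS [489.9 177.7] [23.6 66.1 23.2 65.3] long axis deg 123.0
medT 54 [571.1 366.7] [21.  31.5] deg 105.9
sliT 45 [491.8 173.1] [16.2 33.6] deg 121.9
medS 110 [571.1 372.1] [21.  31.1] deg 111.2
sliS 69 [491.5 177.7] [15.8 34.9] deg 121.2
stoT none
stoS 39 [ 648.8 -138. ] [24.9 29.4] deg 132.0
```

```bash
python3 - <<'E'
from cam import *
T=load("top0");S=load("side0")
s=S.img
cv2.imwrite("pics/zC.png",np.hstack([cv2.resize(S.img[175:215,240:282],None,fx=9,fy=9,interpolation=cv2.INTER_NEAREST)[:360],cv2.resize(T.img[150:190,270:312],None,fx=9,fy=9,interpolation=cv2.INTER_NEAREST)[:360]]))
E
```

```text
(no output)
```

View pics/zC.png

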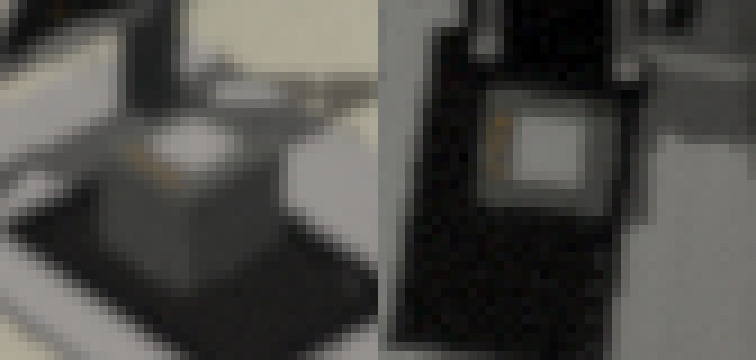

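```bash
python3 - <<'E'
from cam import *
T=load("top0");S=load("side0")
def q(C,P,o,z): return np.array([C.at((p[0]-.5+o[0],p[1]-.5+o[1]),z)[:2] for p in P])
a=np.radians(-9.2); R=np.array([[np.cos(a),-np.sin(a)],[np.sin(a),np.cos(a)]])
for n,C,cen,P,o in(("top",T,(652.1,-155.4),[(11.9,9.6),(26.3,10.6),(25.2,24),(11.2,22.8)],(270,150)),("side",S,(652.8,-151.8),[(11.1,18.3),(20.5,22.5),(31,16.7)],(240,175))):
    bay=np.array(cen)-R@[22.5,-20]
    W=q(C,P,o,56); B=(W-bay)@R
    print(n,"bay",bay.round(1),"stout corners in bay\n",B.round(1),"centre",B.mean(0).round(1) if n=="top" else (B[0]+B[2])/2,[np.linalg.norm(B[i]-B[i-1]).round(1) for i in range(len(B))])
E
```

```text
top bay [ 633.1 -132.1] stout corners in bay
 [[ 38.1  21. ]
 [ 42.3 -29. ]
 [ -4.8 -32. ]
 [ -8.1  16.5]] centre [16.8 -5.9] [np.float64(46.4), np.float64(50.1), np.float64(47.2), np.float64(48.6)]
side bay [ 633.8 -128.5] stout corners in bay
 [[ 28.6  27.5]
 [ -8.9  20.2]
 [ -6.5 -27.9]] centre [11.03032784 -0.21196734] [np.float64(65.6), np.float64(38.2), np.float64(48.2)]
```

```bash
cat > h.py <<'E'
import numpy as np
from scipy.spatial.transform import Rotation as Ro
YAW=np.radians(-9.2); BAY=np.array([633.5,-130.3,12.])
LEAN=np.radians(27)
def ori(head,lean=LEAN,flip=1):
    """jaws horizontal, across heading; fingers lean forward along heading"""
    h=np.array([np.cos(head),np.sin(head),0]);l=np.array([-h[1],h[0],0])
    z=np.sin(lean)*h+np.array([0,0,-np.cos(lean)]); x=flip*l; y=np.cross(z,x)
    return Ro.from_matrix(np.c_[x,y,z]).as_quat()
def oriL(head,lean,flip=1):
    """jaws in the vertical plane of heading (for lever)"""
    h=np.array([np.cos(head),np.sin(head),0]);l=np.array([-h[1],h[0],0])
    z=np.sin(lean)*h+np.array([0,0,-np.cos(lean)]); y=flip*l; x=np.cross(y,z)
    return Ro.from_matrix(np.c_[x,y,z]).as_quat()
def bay(x,y,z):
    c,s=np.cos(YAW),np.sin(YAW)
    return BAY+[c*x-s*y,s*x+c*y,z]
def drop(w): return 76*(1-np.sqrt(1-(w/2/76)**2))
def tcp_for(center,head,zt,w,lean=LEAN):
    """TCP so pads (opening w) are centred over 'center' (xy); zt = TCP height above the underside z=center[2]"""
    d=19+drop(w)
    h=np.array([np.cos(head),np.sin(head),0])
    return np.array([center[0],center[1],center[2]+zt])+h*d*np.sin(lean)
E
python3 - <<'E'
from plant import r
from h import *
for f in(1,-1):
    print("flip",f)
    for n,p,q in[("stout",tcp_for(bay(14,-2,0),YAW,9,52),ori(YAW,flip=f)),("stout up",tcp_for(bay(14,-2,90),YAW,9,52),ori(YAW,flip=f)),
      ("stout end",tcp_for(bay(36,0,0),YAW,9,52),ori(YAW,flip=f)),
      ("med",tcp_for(np.array([571.5,368,0]),np.radians(16.5),9,60),ori(np.radians(16.5),flip=f)),
      ("sli",tcp_for(np.array([491.5,175,0]),np.radians(33),9,68),ori(np.radians(33),flip=f)),
      ("sliup",tcp_for(bay(-44,0,120),YAW,9,68),ori(YAW,flip=f)),]:
        j=r.ik(p,q); print(n,p.round(0),None if j is None else np.round(j,2))
    for th in(0,.36,.72,1.08):
        a=np.arctan2(190,101)-th; g=bay(89-215*np.cos(a),-140,54+215*np.sin(a))
        for lean in(0,.3,.5,.8):
            q=oriL(YAW,lean,f); z=Ro.from_quat(q).as_matrix()[:,2]
            j=r.ik(g+z*(19),q); print("lev",th,lean,(g+z*19).round(0),None if j is None else np.round(j,2))
E
```

```text
flip 1
stout [ 658. -136.   21.] [-0.35 -0.04 -0.44  0.7   0.08 -0.17]
stout up [ 658. -136.  111.] [-0.35 -0.1  -0.32  0.89  0.08 -0.17]
stout end [ 680. -138.   21.] [-0.34  0.02 -0.39  0.7   0.08 -0.16]
med [582. 371.   9.] [ 0.52  0.05 -0.38  0.68 -0.11  0.21]
sli [502. 182.   9.] [ 0.08 -0.4  -0.76  0.79  0.22 -0.45]
sliup [ 602. -125.  141.] [-0.37 -0.27 -0.4   0.97  0.09 -0.18]
lev 0 0 [ 599. -267.  237.] [-0.52  0.43  0.64  1.77  0.   -1.93]
lev 0 0.3 [ 605. -267.  238.] [-0.58  0.07  0.16  1.39  0.12 -1.98]
lev 0 0.5 [ 608. -268.  239.] [-0.63 -0.14 -0.1   1.15  0.22 -1.99]
lev 0 0.8 [ 613. -269.  243.] [-0.72 -0.41 -0.47  0.79  0.39 -1.98]
lev 0.36 0 [ 540. -257.  189.] [-0.56  0.24  0.3   1.63  0.   -1.97]
lev 0.36 0.3 [ 545. -258.  190.] [-0.63 -0.09 -0.09  1.3   0.13 -2.02]
lev 0.36 0.5 [ 549. -258.  191.] [-0.69 -0.29 -0.32  1.1   0.25 -2.05]
lev 0.36 0.8 [ 553. -259.  195.] [-0.8  -0.56 -0.66  0.78  0.44 -2.05]
lev 0.72 0 [ 501. -251.  123.] [-0.58  0.13  0.04  1.48  0.   -1.99]
lev 0.72 0.3 [ 506. -251.  124.] [-0.67 -0.18 -0.3   1.19  0.14 -2.06]
lev 0.72 0.5 [ 509. 
[... 1208 characters left out ...]
.36 0.5 [ 549. -258.  191.] [-0.69 -0.29 -0.32  1.1   0.25  1.09]
lev 0.36 0.8 [ 553. -259.  195.] [-0.8  -0.56 -0.66  0.78  0.44  1.09]
lev 0.72 0 [ 501. -251.  123.] [-0.58  0.13  0.04  1.48  0.    1.15]
lev 0.72 0.3 [ 506. -251.  124.] [-0.67 -0.18 -0.3   1.19  0.14  1.08]
lev 0.72 0.5 [ 509. -252.  126.] [-0.74 -0.38 -0.52  1.    0.27  1.05]
lev 0.72 0.8 [ 514. -253.  129.] [-0.87 -0.65 -0.84  0.72  0.49  1.03]
lev 1.08 0 [ 487. -248.   47.] [-0.59  0.12 -0.12  1.33  0.    1.14]
lev 1.08 0.3 [ 492. -249.   48.] [-0.69 -0.19 -0.46  1.04  0.15  1.07]
lev 1.08 0.5 [ 496. -250.   50.] [-0.76 -0.38 -0.67  0.85  0.27  1.03]
lev 1.08 0.8 [ 500. -251.   53.] [-0.9  -0.63 -0.98  0.57  0.5   1.01]
```

```bash
python3 - <<'E'
from plant import r
from h import *
from cam import snap
q=ori(YAW); z=Ro.from_quat(q).as_matrix()[:,2]
r.command_gripper(80,20)
p=tcp_for(bay(14,-3,0),YAW,13,56)
r.movep(bay(-190,0,230),q)
print(r.get_t())
r.servo_line(p-z*90,velocity=200)
snap(r,"side","s1");snap(r,"top","t1")
print(r.get_t(),r.get_tcp_pos(),r.get_ft_force())
E
```

```text
2.05
3.4083 [ 617.71216785 -130.96019981  106.63571986] [0.65130932 0.54573248 0.25034235]
```

```bash
python3 - <<'E'
from cam import *
s=load("s1").img;t=load("t1").img
cv2.imwrite("pics/z1.png",np.hstack([cv2.resize(s[110:230,205:315],None,fx=4,fy=4,interpolation=cv2.INTER_CUBIC),cv2.resize(t[120:240,250:340],None,fx=4,fy=4,interpolation=cv2.INTER_CUBIC)]))
E
```

```text
(no output)
```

View pics/z1.png

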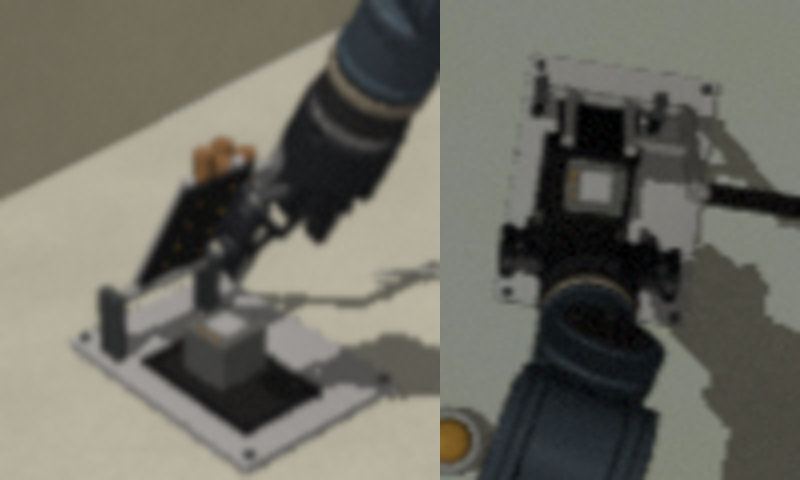

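```bash
python3 - <<'E'
from cam import *
from h import *
T=load("t1");S=load("s1")
q=ori(YAW);M=Ro.from_quat(q).as_matrix();P=np.array([617.7,-131,106.6])
d=14
pts=[P-M[:,2]*(d)+M[:,0]*s*40 for s in(1,-1)]+[P-M[:,2]*(d)+M[:,0]*s*57 for s in(1,-1)]
for n,C,o in(("t",T,(250,120)),("s",S,(205,110))):
    x=C.px(pts); print(n,x.round(1))
    im=cv2.resize(C.img[o[1]:o[1]+120,o[0]:o[0]+100],None,fx=6,fy=6,interpolation=cv2.INTER_NEAREST); im=cv2.convertScaleAbs(im,alpha=1.8,beta=20)
    for u,v in x: cv2.circle(im,(int((u-o[0]+.5)*6),int((v-o[1]+.5)*6)),3,(0,0,255),-1)
    cv2.imwrite(f"pics/z2{n}.png",im)
E
```

```text
t [[274.5 172.5]
 [298.4 176.2]
 [269.4 171.7]
 [303.4 176.9]]
s [[259.5 183.7]
 [278.4 174.8]
 [255.3 185.6]
 [282.2 173. ]]
```

View pics/z2t.png

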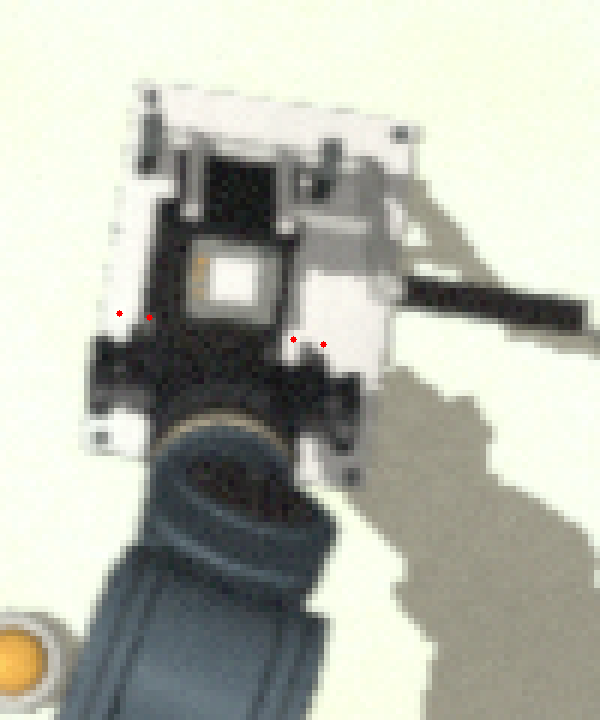

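View pics/z2s.png

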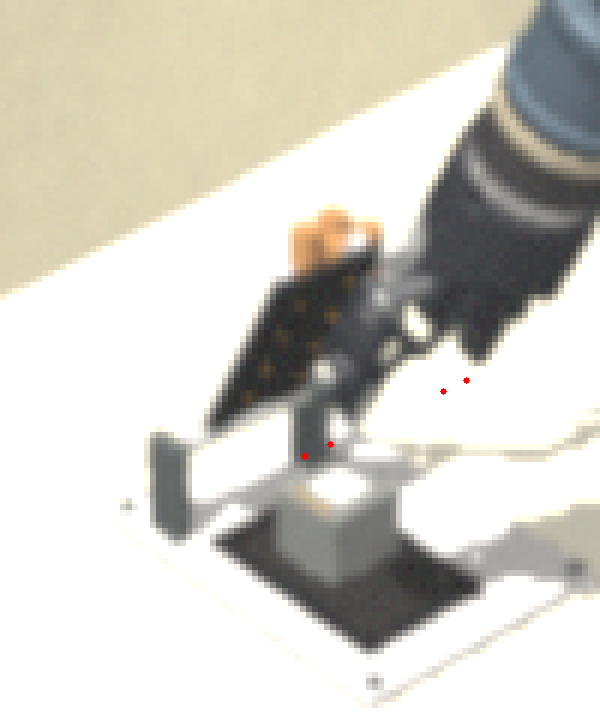

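```bash
python3 - <<'E'
from plant import r
from cam import *
S=snap(r,"side","s2");T=snap(r,"top","t2"); a=load("s1");b=load("t1")
print(np.abs(S.img.astype(int)-a.img).mean(),np.abs(T.img.astype(int)-b.img).mean(), r.get_tcp_pos(),r.get_ee_rot(),r.get_gripper_width())
o=(250,150)
im=cv2.convertScaleAbs(T.img[150:210,255:320],alpha=3,beta=30)
im2=cv2.convertScaleAbs(S.img[135:195,235:300],alpha=3,beta=20)
cv2.imwrite("pics/z3.png",np.hstack([cv2.resize(x,None,fx=6,fy=6,interpolation=cv2.INTER_CUBIC) for x in(im,im2)]))
E
```

```text
0.6579725477430556 1.2358228895399306 [ 617.68395942 -130.91461928  106.55025642] [0.74033315 0.63005471 0.15174239 0.17863971] 79.8032596915735
```

View pics/z3.png

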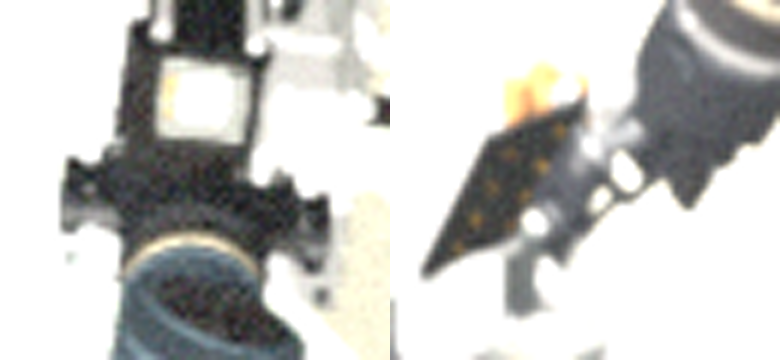

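```bash
python3 - <<'E'
from cam import *
from h import *
T=load("t1");S=load("s1")
M=Ro.from_quat(ori(YAW)).as_matrix();P=np.array([617.7,-131,106.6])
p0=P-14*M[:,2]
for C in(T,S):
    b=C.px([p0])[0]; print("back10",(C.px([p0-10*M[:,2]])[0]-b).round(2),"x",(C.px([p0+[10,0,0]])[0]-b).round(2),"y",(C.px([p0+[0,10,0]])[0]-b).round(2),"z",(C.px([p0+[0,0,10]])[0]-b).round(2))
E
```

```text
back10 [-0.03  0.96] x [-0.04 -2.99] y [-3.02  0.02] z [ 0.19 -0.43]
back10 [ 1.09 -1.86] x [-2.54 -1.1 ] y [-1.99  1.31] z [ 0.1  -2.75]
```

```bash
python3 - <<'E'
from cam import *
from h import *
T=load("t1");S=load("s1")
M=Ro.from_quat([0.74033315,0.63005471,0.15174239,0.17863971]).as_matrix();P=np.array([617.7,-131,106.6])
print(M.round(3))
def tri(a,b):
    A=[];B=[]
    for C,p in((T,a),(S,b)):
        d=C.ray(p);d/=np.linalg.norm(d);Q=np.eye(3)-np.outer(d,d);A.append(Q);B.append(Q@C.c)
    x=np.linalg.lstsq(np.vstack(A),np.hstack(B),rcond=None)[0];print(x.round(1),"in tool",(M.T@(x-P)).round(1),"res",(T.px([x])[0]-a).round(1),(S.px([x])[0]-b).round(1))
tri((302.5,180.),(285.,169.))
tri((267.5,176.7),(264.2,179.))
t=load("top0");print(t.px([[177,-494,197]]))
E
python3 - <<'E'
import sys;sys.path.insert(0,'.')
import os;os.chdir('.')
from cam import *
t=load("top0")
cv2.imwrite("pics/z4.png",cv2.convertScaleAbs(cv2.resize(t.img[295:355,390:500],None,fx=7,fy=7,interpolation=cv2.INTER_CUBIC),alpha=3,beta=30))
E
```

```text
[[ 0.16   0.879  0.45 ]
 [ 0.987 -0.142 -0.073]
 [-0.     0.456 -0.89 ]]
[ 589.1 -180.7  141.3] in tool [-53.7  -2.2 -40.1] res [0. 0.] [-0. -0.]
[593.1 -70.2 156.6] in tool [ 56.   -7.5 -60.1] res [1.2 1.7] [-2.3 -0.3]
[[410.37247788 312.21727748]]
```

View pics/z4.png

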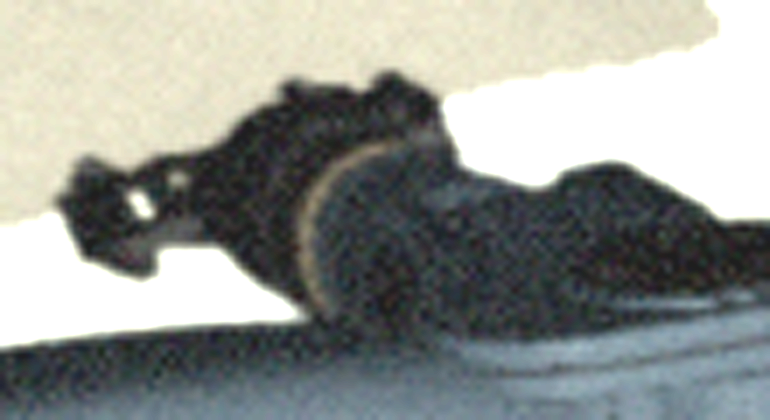

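```bash
python3 - <<'E'
from cam import *
out=[]
for a,b,o in(("side0","s1",(235,130)),("top0","t1",(255,150))):
    A=load(a).img.astype(int);B=load(b).img.astype(int)
    D=np.abs(A-B).max(2).clip(0,60)*4
    sl=np.s_[o[1]:o[1]+65,o[0]:o[0]+65]
    out.append(cv2.resize(np.dstack([D]*3).astype(np.uint8)[sl],None,fx=6,fy=6,interpolation=cv2.INTER_NEAREST))
cv2.imwrite("pics/z5.png",np.hstack(out))
E
```

```text
(no output)
```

View pics/z5.png

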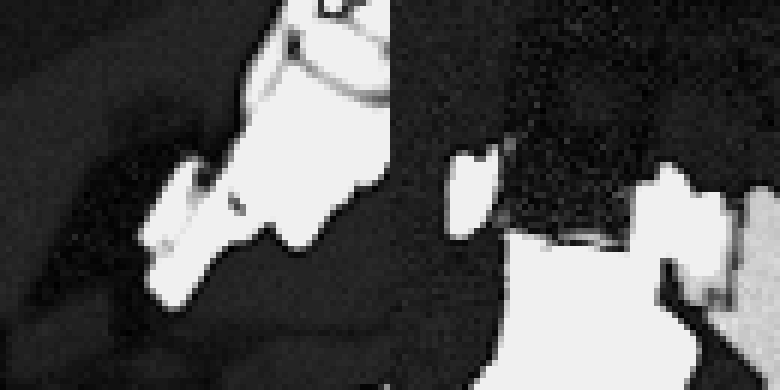

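```bash
python3 - <<'E'
from plant import r
from h import *
from cam import *
q=ori(YAW); z=Ro.from_quat(q).as_matrix()[:,2]
p=tcp_for(bay(14,-3,0),YAW,13,56)
r.servo_line(p-z*30,velocity=120)
S=snap(r,"side","s3");T=snap(r,"top","t3")
print(r.get_t(),r.get_tcp_pos(),r.get_ft_force())
out=[]
for B,o,a in((S,(230,140),"side0"),(T,(255,135),"top0")):
    sl=np.s_[o[1]:o[1]+65,o[0]:o[0]+65]
    A=load(a).img.astype(int);D=np.abs(A-B.img).max(2).clip(0,60)*4
    out.append(np.vstack([cv2.resize(x,None,fx=4.6,fy=4.6,interpolation=cv2.INTER_CUBIC) for x in (cv2.convertScaleAbs(B.img[sl],alpha=1.7),np.dstack([D]*3).astype(np.uint8)[sl])]))
cv2.imwrite("pics/z6.png",np.hstack(out))
E
```

```text
4.2583 [ 645.08082053 -135.39394046   53.31954764] [0.04880073 0.07591952 0.31524943]
```

View pics/z6.png

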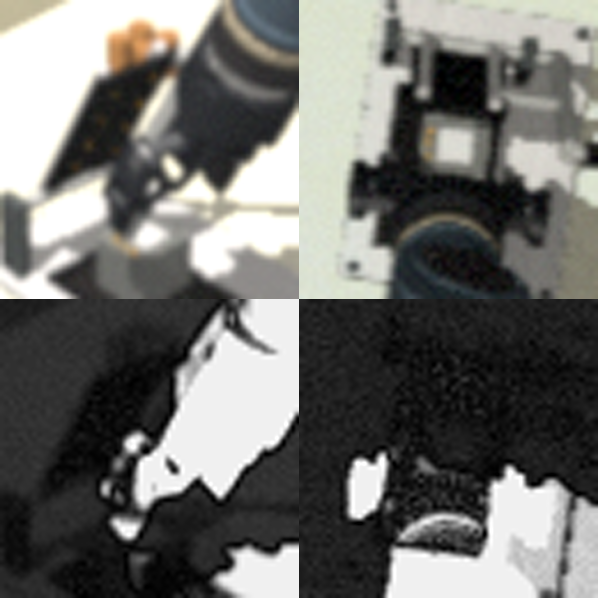

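```bash
python3 - <<'E'
from plant import r
from h import *
from cam import *
q=ori(YAW); z=Ro.from_quat(q).as_matrix()[:,2]
p=tcp_for(bay(14,-3,0),YAW,13,56)
r.servo_line(p-z*5,velocity=60)
S=snap(r,"side","s4");T=snap(r,"top","t4")
print(r.get_t(),r.get_tcp_pos(),r.get_ft_force())
out=[]
for B,o,a in((S,(230,140),"side0"),(T,(255,135),"top0")):
    sl=np.s_[o[1]:o[1]+65,o[0]:o[0]+65]
    A=load(a).img.astype(int);D=np.abs(A-B.img).max(2).clip(0,60)*4
    out.append(np.vstack([cv2.resize(x,None,fx=4.6,fy=4.6,interpolation=cv2.INTER_CUBIC) for x in (cv2.convertScaleAbs(B.img[sl],alpha=1.7),np.dstack([D]*3).astype(np.uint8)[sl])]))
cv2.imwrite("pics/z7.png",np.hstack(out))
E
```

```text
4.925 [ 655.65304935 -136.94462242   29.590856  ] [-0.38204879 -0.05197763 -0.53725055]
```

View pics/z7.png

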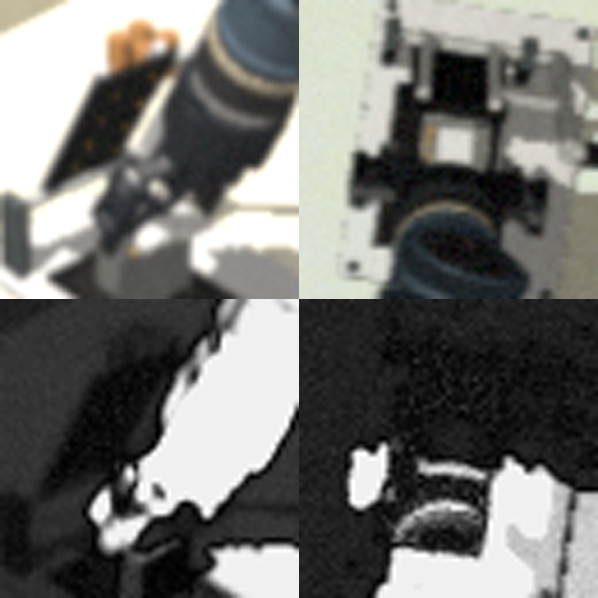

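```bash
python3 - <<'E'
from cam import *
from h import *
S=load("s4");T=load("t4")
M=Ro.from_quat(ori(YAW)).as_matrix();P=np.array([655.65,-136.9,29.6])
for d in(0,14,25,35,45):
    for yy in(-11,11): print(d,yy,((S.px([P-M[:,2]*d+M[:,0]*w+M[:,1]*yy for w in(42,50)])-[230,140]+.5)*4.6).round(0).tolist(),((T.px([P-M[:,2]*d+M[:,0]*w+M[:,1]*yy for w in(42,-42)])-[255,135]+.5)*4.6+[299,0]).round(0).tolist())
im=cv2.resize(S.img[165:215,235:285],None,fx=12,fy=12,interpolation=cv2.INTER_CUBIC)
cv2.imwrite("pics/z8.png",cv2.convertScaleAbs(im,alpha=1.8,beta=25))
E
```

```text
0 -11 [[101.0, 296.0], [92.0, 301.0]] [[390.0, 148.0], [498.0, 165.0]]
0 11 [[83.0, 273.0], [74.0, 277.0]] [[395.0, 121.0], [503.0, 137.0]]
14 -11 [[107.0, 286.0], [98.0, 290.0]] [[390.0, 153.0], [499.0, 170.0]]
14 11 [[89.0, 262.0], [80.0, 266.0]] [[394.0, 126.0], [504.0, 143.0]]
25 -11 [[112.0, 278.0], [103.0, 282.0]] [[389.0, 158.0], [499.0, 175.0]]
25 11 [[93.0, 254.0], [85.0, 258.0]] [[394.0, 130.0], [504.0, 147.0]]
35 -11 [[116.0, 270.0], [107.0, 274.0]] [[389.0, 162.0], [499.0, 179.0]]
35 11 [[97.0, 246.0], [89.0, 250.0]] [[393.0, 134.0], [504.0, 151.0]]
45 -11 [[120.0, 262.0], [112.0, 267.0]] [[388.0, 166.0], [499.0, 183.0]]
45 11 [[102.0, 238.0], [93.0, 242.0]] [[393.0, 138.0], [504.0, 155.0]]
```

View pics/z8.png

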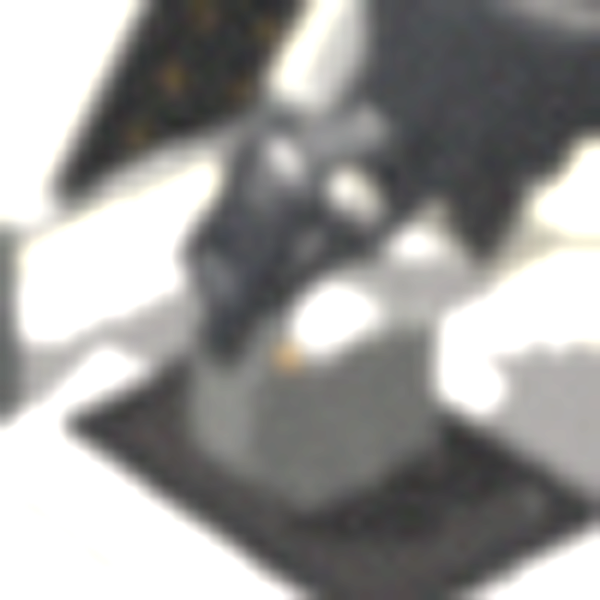

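```bash
cat >> cam.py <<'E'
def show(S,T,name,os=(225,150),ot=(255,125),n=70,k=5.5,al=1.8):
    out=[]
    for B,o in((S,os),(T,ot)):
        out.append(cv2.resize(cv2.convertScaleAbs(B.img[o[1]:o[1]+n,o[0]:o[0]+n],alpha=al,beta=20),None,fx=k,fy=k,interpolation=cv2.INTER_CUBIC))
    cv2.imwrite(f"pics/{name}.png",np.hstack(out))
E
python3 - <<'E'
from plant import r
from h import *
from cam import *
q=ori(YAW)
P=r.get_tcp_pos(); P=np.array(P)+12*np.array([np.cos(YAW),np.sin(YAW),0]); P[2]=20
r.servo_line(P,velocity=60)
S=snap(r,"side","s5");T=snap(r,"top","t5")
print(r.get_t(),r.get_tcp_pos(),r.get_ft_force())
show(S,T,"z9")
E
```

```text
5.4333 [ 667.43076089 -138.80769336   19.76666791] [-0.5326494   0.13350882 -0.51012094]
```

View pics/z9.png

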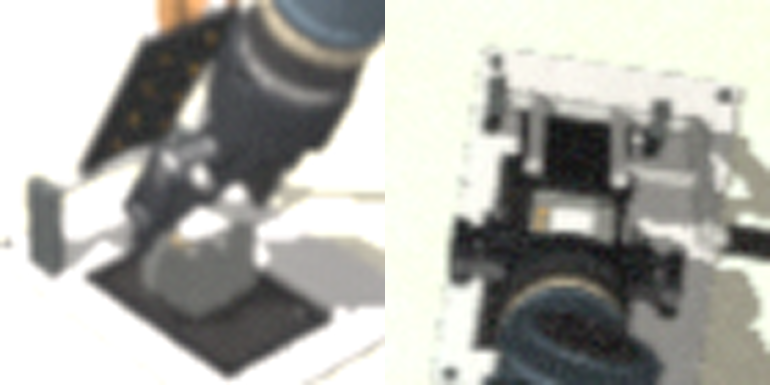

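```bash
python3 - <<'E'
from plant import r
from h import *
from cam import *
P=np.array(r.get_tcp_pos())
for zz in(14,10,6):
    P[2]=zz; r.servo_line(P,velocity=40); print(zz,r.get_ft_force())
    if abs(np.array(r.get_ft_force())).max()>4: break
S=snap(r,"side","s6");T=snap(r,"top","t6")
print(r.get_t(),r.get_tcp_pos())
show(S,T,"z10",os=(230,165),n=50,k=7.5,ot=(265,140))
E
```

```text
14 [-0.12124332  0.63107079 -0.35492301]
10 [-0.23119446 -1.24990335  1.14095615]
6 [ 0.25495868  0.589291   -0.89035224]
6.3333 [ 667.40259239 -138.79407472    5.92571134]
```

View pics/z10.png

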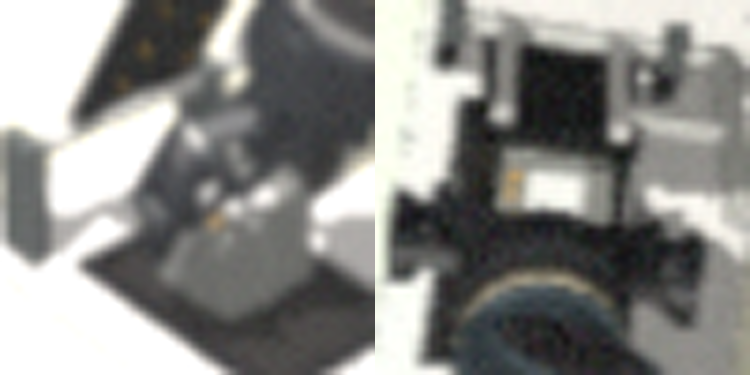

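```bash
python3 - <<'E'
from plant import r
from h import *
from cam import *
r.command_gripper(45,20)
print(r.get_gripper_width(),r.get_ft_force())
S=snap(r,"side","s7");T=snap(r,"top","t7")
print(r.get_t(),r.get_tcp_pos())
show(S,T,"z11",os=(230,165),n=50,k=7.5,ot=(265,140))
E
```

```text
51.48532369886202 [-0.91890008 -0.85756449  1.10916557]
6.8 [ 667.72410873 -139.14180567    6.52122369]
```

View pics/z11.png

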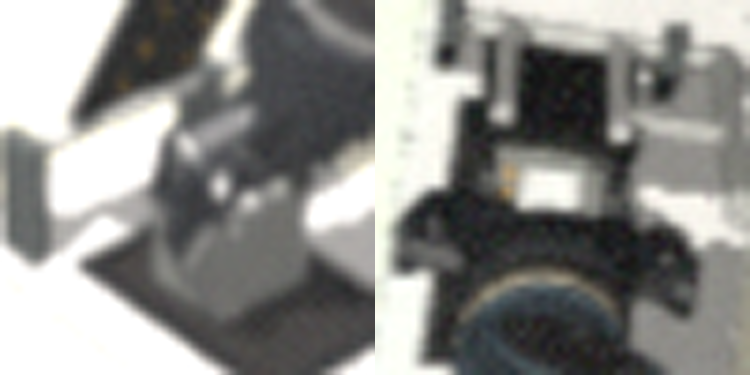

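```bash
python3 - <<'E'
from plant import r
from h import *
from cam import *
P=np.array(r.get_tcp_pos());P[2]=6.3
c,s=np.cos(YAW),np.sin(YAW)
q=ori(YAW); z=Ro.from_quat(q).as_matrix()[:,2]
for i in range(3):
    P=P+[c*4-s*.9,s*4+c*.9,0]; r.servo_line(P,velocity=40); f=np.array(r.get_ft_force());print(f.round(1))
    if np.linalg.norm(f[:2])>5: break
r.command_gripper(80)
print(r.get_gripper_width(),r.get_tcp_pos())
r.servo_line(np.array(r.get_tcp_pos())-z*130,velocity=250)
S=snap(r,"side","s8");T=snap(r,"top","t8")
print(r.get_t())
show(S,T,"z12",os=(225,150),n=70,k=5.5,ot=(255,130))
E
```

```text
[ 1.3 -0.5  1.3]
[ 0.3 -0.3  0.7]
[ 1.2 -0.6  1.2]
80.27805196565797 [ 679.60058557 -138.26907972    5.80836777]
8.7167
```

View pics/z12.png

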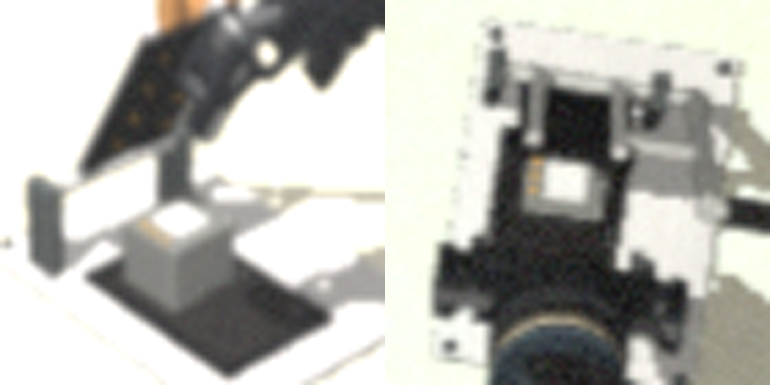

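```bash
python3 - <<'E'
from cam import *
from h import *
T=load("t8");S=load("s8")
c,s=np.cos(YAW),np.sin(YAW);R=np.array([[c,-s],[s,c]])
bt=np.array([633.1,-132.1]);bs=np.array([633.8,-128.5])
f=lambda C,u,z,b:((C.at(u,z)[:2]-b)@R).round(1)
print("top front corners",f(T,(279.4,167.7),56,bt),f(T,(294,169.5),56,bt))
print("side front corner (front,+y) top/bottom",f(S,(257.2,194.4),56,bs),f(S,(256.5,205.5),12,bs))
P=np.array([679.6,-138.27]);print("P",(P-(bt+bs)/2)@R,)
# bay front edge in top & side for check
E
```

```text
top front corners [ 7.1 23.4] [  8.6 -27.5]
side front corner (front,+y) top/bottom [ 7.8 17.3] [ 8.7 19. ]
P [46.8305917  -0.48895922]
```

```bash
python3 - <<'E'
from cam import *
from h import *
S=load("s8");T=load("t8")
M=Ro.from_quat(ori(YAW)).as_matrix();P=np.array([679.6,-138.3,5.8])-130*M[:,2]
im=cv2.convertScaleAbs(cv2.resize(S.img[140:190,240:300],None,fx=12,fy=12,interpolation=cv2.INTER_CUBIC),alpha=1.5,beta=20)
for d,col in((0,(0,0,255)),(14,(0,255,0)),(28,(255,0,0)),(42,(0,255,255))):
    x=(S.px([P-M[:,2]*d+M[:,0]*w+M[:,1]*yy for w,yy in((42,-11),(42,11),(54,11),(54,-11))])-[240,140]+.5)*12
    cv2.polylines(im,[x.astype(int)],True,col,1)
cv2.imwrite("pics/z13.png",im)
E
```

```text
(no output)
```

View pics/z13.png

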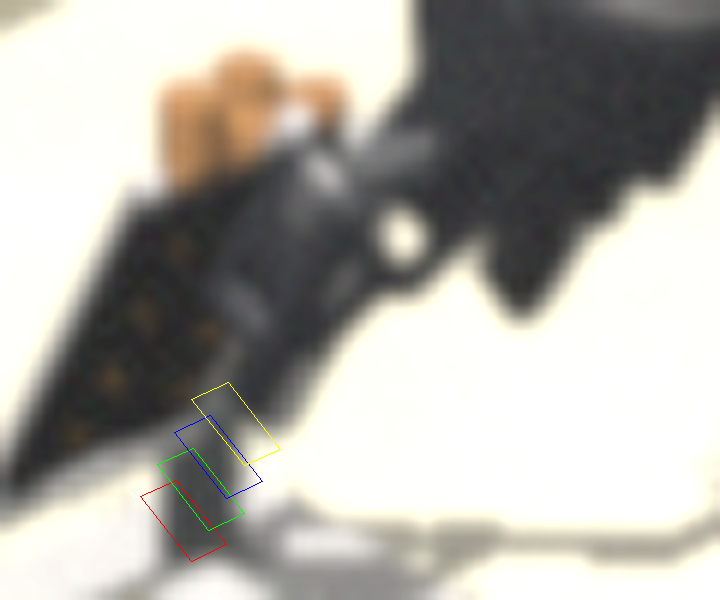

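```bash
cat >> h.py <<'E'
EXT=28.
def tcp2(center,head,tip,w,lean=LEAN):
    """pads centred in xy over center; tip = height of finger tips (at opening w) above center[2]"""
    d=EXT+drop(w); h=np.array([np.cos(head),np.sin(head),0])
    return np.array([center[0],center[1],center[2]+tip-d*np.cos(lean)])+h*(d+14)*np.sin(lean)
MED=np.array([571.5,367.,0]);MH=np.radians(16.5)
SLI=np.array([491.5,174.5,0]);SH=np.radians(33)
E
python3 - <<'E'
from plant import r
from h import *
from cam import *
q=ori(YAW); z=Ro.from_quat(q).as_matrix()[:,2]
P=np.array(r.get_tcp_pos())
r.servo_line(bay(-150,0,220),velocity=300)
r.command_gripper(85,60)
qm=ori(MH); z=Ro.from_quat(qm).as_matrix()[:,2]
p=tcp2(MED,MH,18,60); print(p)
r.movep(p-z*160,qm); print(r.get_t())
r.servo_line(p-z*45,velocity=200)
S=snap(r,"side","s9");T=snap(r,"top","t9")
print(r.get_t(),r.get_tcp_pos(),r.get_ft_force())
show(S,T,"z14",os=(110,260),n=70,k=5.5,ot=(110,155))
E
```

```text
[592.46887604 373.21126406 -12.44715329]
11.3667
12.1917 [574.24855858 368.05171852  30.4864318 ] [ 0.08220123 -0.42336613 -0.67394864]
```

View pics/z14.png

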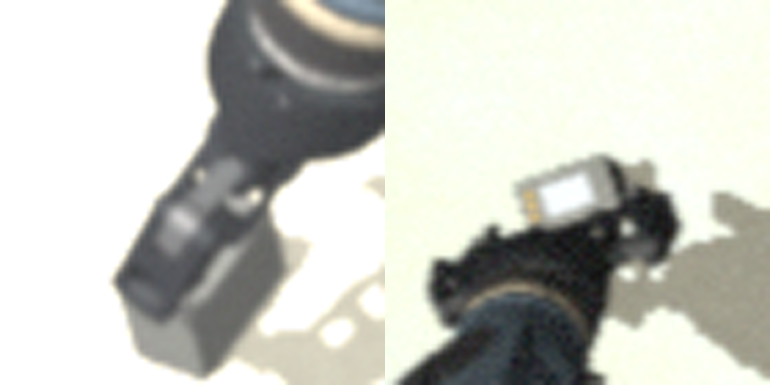

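```bash
python3 - <<'E'
from plant import r
from h import *
from cam import *
qm=ori(MH); z=Ro.from_quat(qm).as_matrix()[:,2]
p=tcp2(MED,MH,18,60)
for b in(30,18,8,0):
    r.servo_line(p-z*b,velocity=60); f=np.array(r.get_ft_force());print(b,f.round(1))
    if np.linalg.norm(f)>5: break
S=snap(r,"side","s10");T=snap(r,"top","t10")
print(r.get_t(),r.get_tcp_pos())
show(S,T,"z15",os=(110,260),n=70,k=5.5,ot=(110,155))
E
```

```text
30 [ 0.2 -0.   0.8]
18 [ 0.2  0.1 -0.6]
8 [1.2 1.2 0.5]
0 [0.3 0.1 0.3]
13.6417 [592.40874314 373.17861537 -12.60513202]
```

View pics/z15.png

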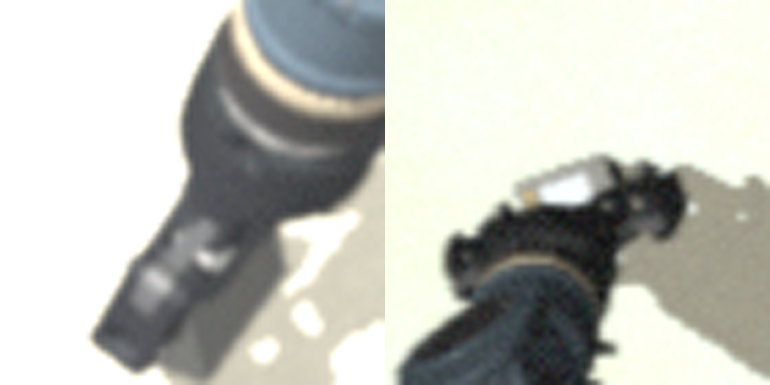

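```bash
python3 - <<'E'
from plant import r
from h import *
from cam import *
r.command_gripper(50,60)
print(r.get_gripper_width(),r.get_ft_force(),r.get_tcp_pos())
P=np.array(r.get_tcp_pos());P[2]+=110
r.servo_line(P,velocity=150)
S=snap(r,"side","s11");T=snap(r,"top","t11")
print(r.get_t(),r.get_gripper_width(),r.get_tcp_pos(),r.get_ft_force())
show(S,T,"z16",os=(95,215),n=80,k=4.8,ot=(100,135))
E
```

```text
59.1251337973415 [-1.45237222 -0.04517419  2.89033745] [593.02991856 373.78079715 -11.40144991]
14.9917 59.043783897801674 [591.43844025 372.8397248   95.4638803 ] [ 0.06831677  0.32124376 -2.07932579]
```

View pics/z16.png

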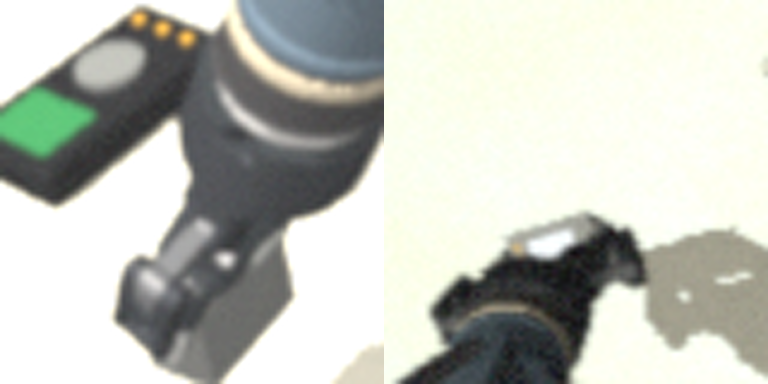

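```bash
python3 - <<'E'
from plant import r
from h import *
from cam import *
P=np.array(r.get_tcp_pos());P[2]=150
r.servo_line(P,velocity=250)
q=ori(YAW)
off=(EXT+drop(60)+14)*np.sin(LEAN)
r.movep(bay(-90+off,0,140),q); print(r.get_t())
r.servo_line(bay(-27+off,0,60),velocity=180)
S=snap(r,"side","s12");T=snap(r,"top","t12")
print(r.get_t(),r.get_gripper_width(),r.get_tcp_pos(),r.get_ft_force())
show(S,T,"z17",os=(215,140),n=80,k=4.8,ot=(245,130))
E
```

```text
17.1083
17.925 58.884161470449925 [ 629.32250035 -129.5709961    74.04109759] [-0.30578742  0.01536841 -2.03681127]
```

View pics/z17.png

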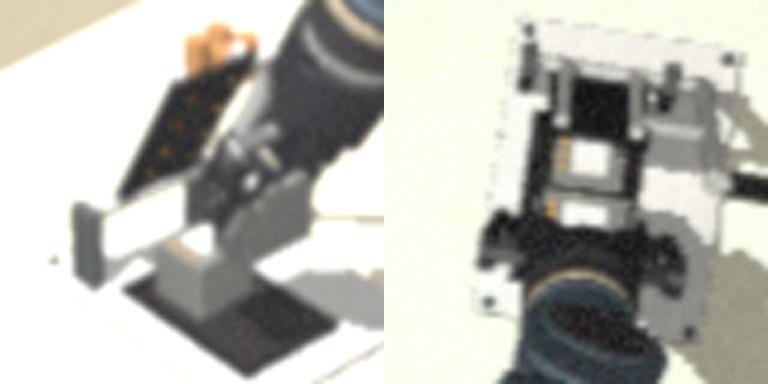

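```bash
python3 - <<'E'
from cam import *
from h import *
T=load("t12");S=load("s12")
c,s=np.cos(YAW),np.sin(YAW);R=np.array([[c,-s],[s,c]])
bt=np.array([633.1,-132.1]);bs=np.array([633.8,-128.5])
f=lambda C,u,z,b:((C.at(u,z)[:2]-b)@R).round(1)
print(f(T,(278,169.5),130,bt),f(T,(295.3,171.8),130,bt))
# side: bottom corners of held module: front(-x,-y?) visible
cv2.imwrite("pics/z18.png",cv2.convertScaleAbs(cv2.resize(S.img[160:205,245:290],None,fx=12,fy=12,interpolation=cv2.INTER_CUBIC),alpha=1.8,beta=20))
cv2.imwrite("pics/z18t.png",cv2.convertScaleAbs(cv2.resize(T.img[150:190,265:310],None,fx=12,fy=12,interpolation=cv2.INTER_CUBIC),alpha=1.8,beta=20))
E
```

```text
[-11.8  28.8] [-10.6 -28.6]
```

View pics/z18.png

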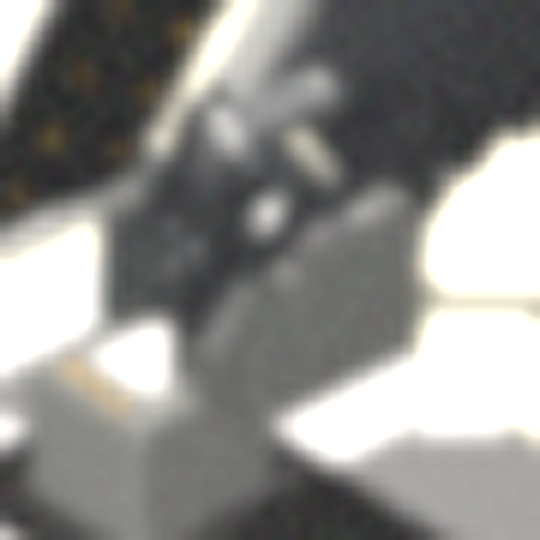

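View pics/z18t.png

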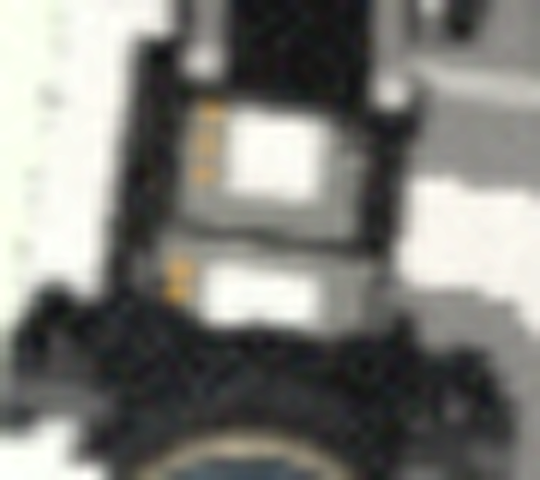

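```bash
python3 - <<'E'
from plant import r
from h import *
from cam import *
off=(EXT+drop(60)+14)*np.sin(LEAN)
for zz in(20,0,-6,-9,-11,-12):
    r.servo_line(bay(-27+off,0,zz),velocity=60); f=np.array(r.get_ft_force());print(zz,f.round(1),np.round(r.get_tcp_pos(),1))
    if f[2]>3: break
S=snap(r,"side","s13");T=snap(r,"top","t13")
print(r.get_t(),r.get_gripper_width())
show(S,T,"z19",os=(230,160),n=55,k=7,ot=(260,140))
E
```

```text
20 [ 0.1 -0.2 -1.6] [ 628.7 -129.6   32.2]
0 [ 0.6 -0.5 -1.2] [ 627.7 -129.2   10.8]
-6 [ 0.5 -0.3 -1.7] [ 628.  -129.3    5.3]
-9 [ 0.4  0.5 -1.4] [ 628.2 -129.4    2.7]
-11 [ 0.3 -0.8 -2.6] [ 628.3 -129.4    0.8]
-12 [-0.3  0.1  0.5] [ 6.289e+02 -1.296e+02  6.000e-01]
20.325 59.005663333336
```

View pics/z19.png

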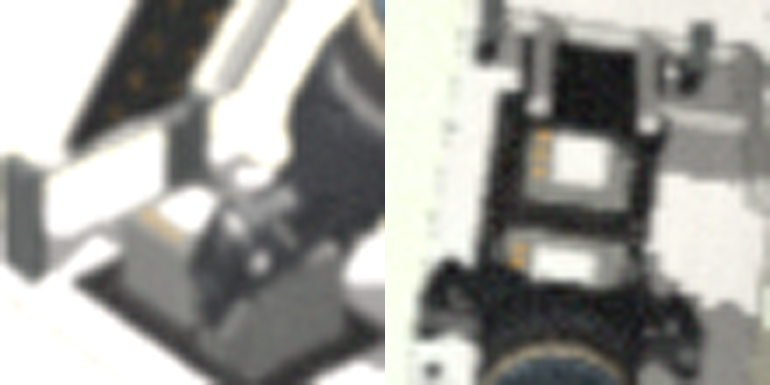

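```bash
python3 - <<'E'
from plant import r
from h import *
from cam import *
off=(EXT+drop(60)+14)*np.sin(LEAN)
f0=np.array(r.get_ft_force())
h=np.array([np.cos(YAW),np.sin(YAW),0])
x=-27
r.servo_line(bay(-19+off,0,-11.7),velocity=60)
x=-19
while x<4:
    x+=2; r.servo_line(bay(x+off,0,-11.7),velocity=40); f=np.array(r.get_ft_force()); print(x,f.round(1),round(f@h,1))
    if f@h<-6: break
S=snap(r,"side","s14");T=snap(r,"top","t14")
print(r.get_t(),r.get_gripper_width(),r.get_tcp_pos())
show(S,T,"z20",os=(230,160),n=55,k=7,ot=(260,140))
E
```

```text
-17 [ 1.1 -0.1  0.7] 1.1
-15 [-0.7 -0.4  2.2] -0.7
-13 [-1.1  0.2  2.5] -1.1
-11 [-2.9  0.3  4.2] -2.9
-9 [-3.8  1.5  5.3] -4.0
-7 [-3.7 -0.   4.7] -3.6
-5 [-4.2  0.4  5.8] -4.3
-3 [-6.9  0.5  6. ] -6.9
22.7083 58.67434115751299 [ 6.51780579e+02 -1.33322746e+02  5.47066793e-01]
```

View pics/z20.png

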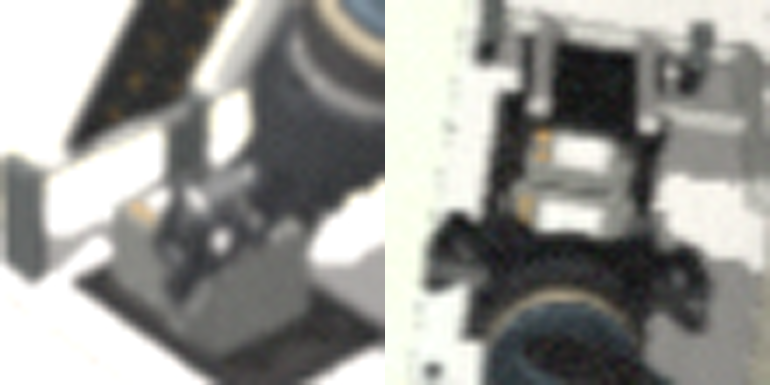

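```bash
python3 - <<'E'
from plant import r
from h import *
from cam import *
off=(EXT+drop(60)+14)*np.sin(LEAN)
h=np.array([np.cos(YAW),np.sin(YAW),0])
x=-3
while x<3:
    x+=1; r.servo_line(bay(x+off,0,-11.7),velocity=30); f=np.array(r.get_ft_force()); print(x,f.round(1),round(f@h,1),np.round(r.get_tcp_pos(),1))
    if f@h<-10: break
r.servo_line(bay(x-1.5+off,0,-11.3),velocity=30)
print(r.get_ft_force())
r.command_gripper(74)
print(r.get_tcp_pos())
q=ori(YAW); z=Ro.from_quat(q).as_matrix()[:,2]
r.servo_line(np.array(r.get_tcp_pos())-z*150,velocity=200)
S=snap(r,"side","s15");T=snap(r,"top","t15")
print(r.get_t(),r.get_gripper_width(),r.get_tcp_pos())
show(S,T,"z21",os=(230,160),n=55,k=7,ot=(260,140))
E
```

```text
-2 [-12.7   1.8  12.3] -12.8 [ 6.517e+02 -1.333e+02  5.000e-01]
[-3.07688557  1.04385962  2.95291124]
[ 6.51461044e+02 -1.33091417e+02  5.80779132e-02]
24.5083 73.92428798257141 [ 583.23022694 -121.77947513  131.04032637]
```

View pics/z21.png

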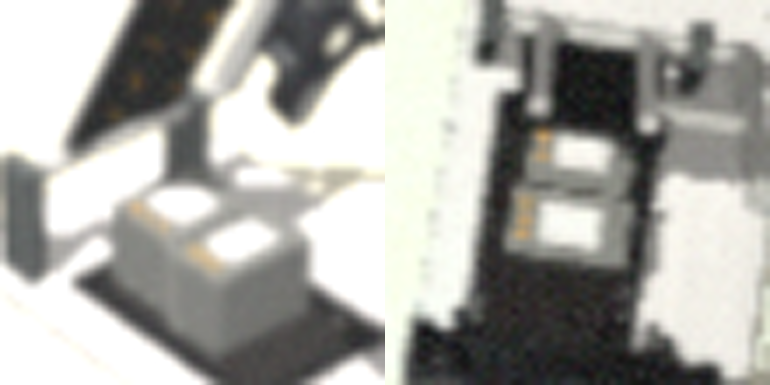

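```bash
python3 - <<'E'
from cam import *
from h import *
T=load("t15");S=load("s15");T0=load("top0");S0=load("side0")
def edges(C,x,zlevel,ys):
    pts=[bay(x,y,zlevel-12) for y in ys]
    uv=C.px(pts).astype(np.float32)
    g=cv2.cvtColor(C.img,cv2.COLOR_BGR2GRAY).astype(np.float32)
    return cv2.remap(g,uv[:,0].reshape(1,-1),uv[:,1].reshape(1,-1),cv2.INTER_LINEAR).ravel()
ys=np.arange(-60,61,.5)
for nm,C in(("top",T0),("side",S0)):
  for x in(-30,-40,-48):
    # rim outer edges at z 12..19 ; crossing mid level from outside inward
    p=edges(C,x,15,ys); lo=np.median(p[abs(ys)<25]);
    L=ys[ys>0];pl=p[ys>0]
    def cross(sgn):
        yy=np.arange(25,60,.5);v=np.interp(sgn*yy,ys,p);hi=np.percentile(v,90);m=(hi+lo)/2
        i=np.argmax(v>m);return sgn*(yy[i-1]+.5*(m-v[i-1])/(v[i]-v[i-1]))
    a,b=cross(1),cross(-1);print(nm,x,"dark span",round(a,1),round(b,1),"centre",round((a+b)/2,1),"width",round(a-b,1))
# medium ends at top face
for x in(-20,-12,-5,2):
    p=edges(T,x,56,ys); print("medtop x",x,[ (float(y),int(v)) for y,v in zip(ys,p) if 24<=abs(y)<=40][::2])
E
```

```text
top -30 dark span 40.5 -44.5 centre -2.0 width 85.0
top -40 dark span 40.9 -44.8 centre -1.9 width 85.7
top -48 dark span 40.5 -45.5 centre -2.5 width 86.0
side -30 dark span 47.4 -42.5 centre 2.4 width 89.9
side -40 dark span 47.1 -42.5 centre 2.3 width 89.5
side -48 dark span 46.9 -42.7 centre 2.1 width 89.6
medtop x -20 [(-40.0, 29), (-39.0, 25), (-38.0, 21), (-37.0, 18), (-36.0, 21), (-35.0, 25), (-34.0, 29), (-33.0, 33), (-32.0, 36), (-31.0, 41), (-30.0, 44), (-29.0, 46), (-28.0, 48), (-27.0, 49), (-26.0, 51), (-25.0, 51), (-24.0, 53), (24.5, 50), (25.5, 48), (26.5, 43), (27.5, 35), (28.5, 28), (29.5, 20), (30.5, 19), (31.5, 17), (32.5, 15), (33.5, 15), (34.5, 16), (35.5, 17), (36.5, 19), (37.5, 27), (38.5, 35), (39.5, 44)]
medtop x -12 [(-40.0, 26), (-39.0, 19), (-38.0, 16), (-37.0, 14), (-36.0, 12), (-35.0, 21), (-34.0, 30), (-33.0, 39), (-32.0, 48), (-31.0, 54), (-30.0, 60), (-29.0, 66), (-28.0, 66), (-27.0, 67), (-26.0, 67), (-25.0, 67), (-24.0, 68), (24.5, 70), (25.5, 63), (26.5, 58), (27.5, 50), (28.5, 40), (29.5, 32), (30.5, 23), (31.5, 21), (32.5, 20), (33.5, 19), (34.5,
[... 216 characters left out ...]
 53), (-29.0, 59), (-28.0, 64), (-27.0, 66), (-26.0, 67), (-25.0, 68), (-24.0, 69), (24.5, 63), (25.5, 55), (26.5, 46), (27.5, 38), (28.5, 31), (29.5, 26), (30.5, 21), (31.5, 15), (32.5, 16), (33.5, 17), (34.5, 18), (35.5, 21), (36.5, 26), (37.5, 32), (38.5, 38), (39.5, 51)]
medtop x 2 [(-40.0, 33), (-39.0, 28), (-38.0, 23), (-37.0, 22), (-36.0, 26), (-35.0, 30), (-34.0, 34), (-33.0, 41), (-32.0, 46), (-31.0, 53), (-30.0, 58), (-29.0, 60), (-28.0, 63), (-27.0, 65), (-26.0, 66), (-25.0, 66), (-24.0, 66), (24.5, 60), (25.5, 54), (26.5, 46), (27.5, 37), (28.5, 29), (29.5, 21), (30.5, 17), (31.5, 13), (32.5, 10), (33.5, 10), (34.5, 12), (35.5, 13), (36.5, 16), (37.5, 25), (38.5, 32), (39.5, 40)]
```

```bash
sed -i 's/^SLI=.*/SLI=np.array([491.3,175.,0]);SH=np.radians(32.7)/' h.py; python3 - <<'E'
from plant import r
from h import *
from cam import *
r.command_gripper(85,60)
qm=ori(SH); z=Ro.from_quat(qm).as_matrix()[:,2]
p=tcp2(SLI,SH,18,68); print(p)
P=np.array(r.get_tcp_pos()); P[2]+=60
r.servo_line(bay(-120,0,190),velocity=250)
r.movep(p-z*130,qm); print(r.get_t())
r.servo_line(p-z*40,velocity=200)
S=snap(r,"side","s16");T=snap(r,"top","t16")
print(r.get_t(),r.get_tcp_pos(),r.get_ft_force())
show(S,T,"z22",os=(195,225),n=70,k=5.5,ot=(165,175))
E
```

```text
[510.41313386 187.27041386 -14.10244661]
26.3917
27.0917 [496.87140003 177.03504914  24.02402545] [0.35788933 0.17223723 0.81169413]
```

View pics/z22.png

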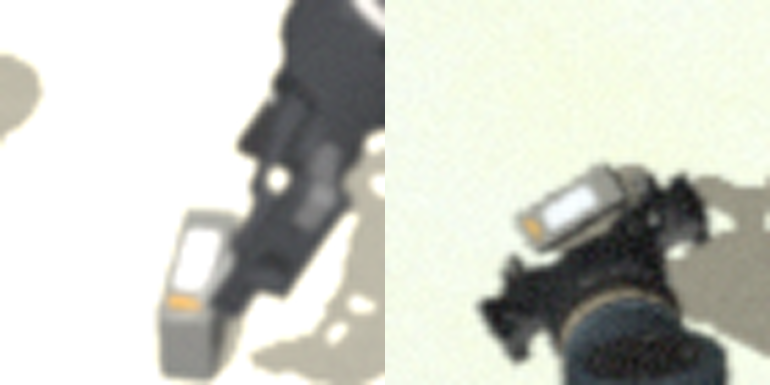

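```bash
python3 - <<'E'
from plant import r
from h import *
from cam import *
qm=ori(SH); z=Ro.from_quat(qm).as_matrix()[:,2]
p=tcp2(SLI,SH,18,68)
for b in(26,14,6,0):
    r.servo_line(p-z*b,velocity=60); f=np.array(r.get_ft_force());print(b,f.round(1))
    if np.linalg.norm(f)>5: break
else:
    r.command_gripper(58,60); print(r.get_gripper_width(),np.round(r.get_tcp_pos(),1))
S=snap(r,"side","s17");T=snap(r,"top","t17")
print(r.get_t())
show(S,T,"z23",os=(195,225),n=70,k=5.5,ot=(165,175))
E
```

```text
26 [-0.8  0.5  0.1]
14 [-0.4  1.   0. ]
6 [ 0.3 -0.5 -0.1]
0 [-0.1  0.1  0. ]
66.9550735120629 [510.9 187.3 -13.5]
28.7583
```

View pics/z23.png

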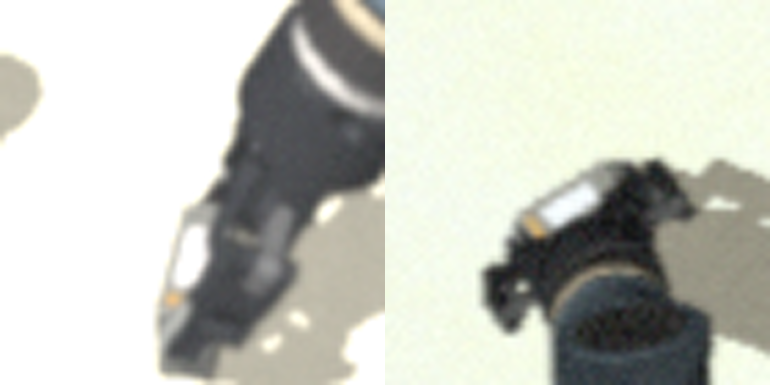

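```bash
python3 - <<'E'
from plant import r
from h import *
from cam import *
P=np.array(r.get_tcp_pos());P[2]=140
r.servo_line(P,velocity=200)
q=ori(YAW)
off=(EXT+drop(68)+14)*np.sin(LEAN); print(off)
r.movep(bay(-80+off,0,130),q); print(r.get_t(),r.get_gripper_width(),r.get_ft_force())
r.servo_line(bay(-40+off,0,50),velocity=180)
S=snap(r,"side","s18");T=snap(r,"top","t18")
print(r.get_t(),r.get_gripper_width(),r.get_tcp_pos())
cv2.imwrite("pics/z24.png",cv2.convertScaleAbs(np.hstack([cv2.resize(S.img[155:215,235:295],None,fx=6.5,fy=6.5,interpolation=cv2.INTER_CUBIC),cv2.resize(T.img[145:205,260:320],None,fx=6.5,fy=6.5,interpolation=cv2.INTER_CUBIC)]),alpha=1.8,beta=20))
E
```

```text
22.712880537670426
30.8167 66.59374033549564 [ 0.20117519 -0.38622956 -1.09791171]
31.5667 66.97691849296652 [ 617.68743886 -127.58816923   64.46972168]
```

View pics/z24.png

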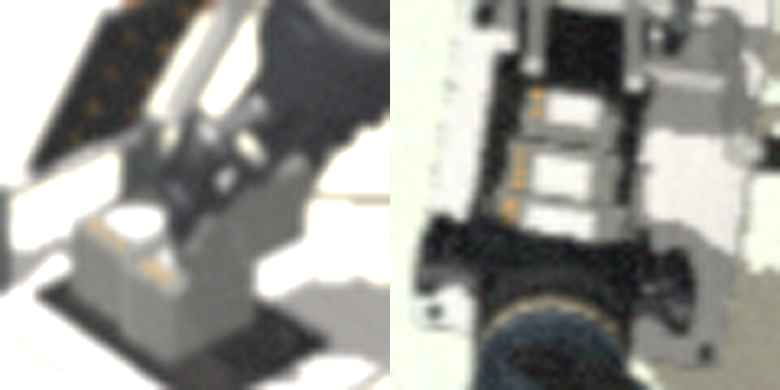

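```bash
python3 - <<'E'
from cam import *
from h import *
T=load("t18");T15=load("t15")
c,s=np.cos(YAW),np.sin(YAW);R=np.array([[c,-s],[s,c]])
bt=np.array([633.1,-132.1])
f=lambda C,u,z,b=bt:((C.at(u,z)[:2]-b)@R).round(1)
print("slim back",f(T,(276,174),122.6),f(T,(296.4,176.5),122.6))
print("med front",f(T15,(276.6,175.2),56),f(T15,(294.2,177.5),56))
# profile along x at y=0 in T15 for medium front edge and bay front rim (z=56 / 15)
g=cv2.cvtColor(T15.img,cv2.COLOR_BGR2GRAY).astype(np.float32)
def prof(C,xs,y,z):
    gg=cv2.cvtColor(C.img,cv2.COLOR_BGR2GRAY).astype(np.float32)
    uv=C.px([[*(bt+R@[x,y]),z] for x in xs]).astype(np.float32)
    return cv2.remap(gg,uv[:,0].reshape(1,-1),uv[:,1].reshape(1,-1),cv2.INTER_LINEAR).ravel().astype(int)
xs=np.arange(-34,-10,1.5)
for y in(-20,22): print("medfront",y,list(zip(xs.tolist(),prof(T15,xs,y,56).tolist())))
xs=np.arange(-76,-50,1.5)
for y in(-20,20): print("bayfront",y,list(zip(xs.tolist(),prof(load('top0'),xs,y,17).tolist())))
xs=np.arange(-40,-10,1.5)
for y in(-24,27): print("slimback",y,list(zip(xs.tolist(),prof(T,xs,y,122.6).tolist())))
E
```

```text
slim back [-26.5  32.9] [-24.4 -34.9]
med front [-20.3  29.1] [-18.9 -32.3]
medfront -20 [(-34.0, 12), (-32.5, 13), (-31.0, 11), (-29.5, 11), (-28.0, 14), (-26.5, 17), (-25.0, 21), (-23.5, 26), (-22.0, 35), (-20.5, 49), (-19.0, 62), (-17.5, 64), (-16.0, 66), (-14.5, 68), (-13.0, 69), (-11.5, 70)]
medfront 22 [(-34.0, 11), (-32.5, 13), (-31.0, 13), (-29.5, 13), (-28.0, 14), (-26.5, 16), (-25.0, 19), (-23.5, 25), (-22.0, 32), (-20.5, 45), (-19.0, 59), (-17.5, 65), (-16.0, 70), (-14.5, 74), (-13.0, 77), (-11.5, 82)]
bayfront -20 [(-76.0, 117), (-74.5, 117), (-73.0, 117), (-71.5, 117), (-70.0, 116), (-68.5, 115), (-67.0, 110), (-65.5, 101), (-64.0, 90), (-62.5, 69), (-61.0, 47), (-59.5, 32), (-58.0, 18), (-56.5, 9), (-55.0, 9), (-53.5, 9), (-52.0, 9), (-50.5, 9)]
bayfront 20 [(-76.0, 120), (-74.5, 120), (-73.0, 121), (-71.5, 120), (-70.0, 120), (-68.5, 118), (-67.0, 116), (-65.5, 100), (-64.0, 82), (-62.5, 62), (-61.0, 46), (-59.5, 30), (-58.0, 22), (-56.5, 15), (-55.0, 12), (-53.5, 11), (-52.0, 11), (-50.5, 14)]
slimback -24 [(-40.0, 65), (-38.5, 67), (-37.0, 68), (-35.5, 67), (-34.0, 67), (-32.5, 66), (-31.0, 66), (-29.5, 65), (-28.0, 65), (-26.5, 62), (-25.0, 59), (-23.5, 58), (-22.0, 60), (-20.5, 59), (-19.0, 57), (-17.5, 56), (-16.0, 56), (-14.5, 55), (-13.0, 55), (-11.5, 55)]
slimback 27 [(-40.0, 41), (-38.5, 51), (-37.0, 62), (-35.5, 71), (-34.0, 75), (-32.5, 78), (-31.0, 77), (-29.5, 74), (-28.0, 71), (-26.5, 67), (-25.0, 65), (-23.5, 68), (-22.0, 70), (-20.5, 68), (-19.0, 67), (-17.5, 65), (-16.0, 63), (-14.5, 63), (-13.0, 63), (-11.5, 63)]
```

```bash
python3 - <<'E'
from plant import r
from h import *
from cam import *
off=(EXT+drop(68)+14)*np.sin(LEAN)
for zz in(20,0,-6,-9,-11,-12.5,-13.5,-14.3):
    r.servo_line(bay(-41.3+off,0,zz),velocity=60); f=np.array(r.get_ft_force());print(zz,f.round(1),np.round(r.get_tcp_pos(),1))
    if f[2]>3: break
S=snap(r,"side","s19");T=snap(r,"top","t19")
print(r.get_t(),r.get_gripper_width())
show(S,T,"z25",os=(230,160),n=60,k=6.5,ot=(260,145))
E
```

```text
20 [ 0.2 -0.1 -1.6] [ 614.9 -127.2   31.5]
0 [-0.7  0.1 -1.1] [ 614.4 -127.    10.8]
-6 [ 0.1  1.3 -1.7] [ 614.7 -127.2    5.3]
-9 [ 0.6 -0.1 -0.2] [ 615.  -127.3    2.7]
-11 [-0.2 -0.  -1.2] [ 615.  -127.3    0.8]
-12.5 [ 0.2  0.8 -1.2] [ 615.  -127.3   -0.7]
-13.5 [ 0.8 -1.1 -2.2] [ 615.2 -127.4   -1.5]
-14.3 [-1.8 -0.7  2.5] [ 615.7 -127.4   -1.5]
34.3 66.54187241708755
```

View pics/z25.png

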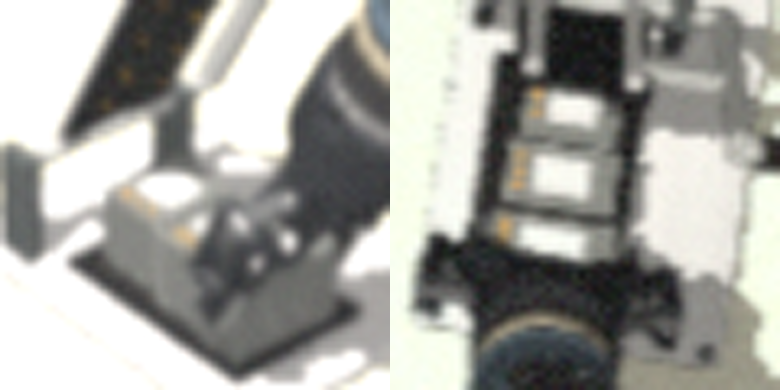

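```bash
python3 - <<'E'
from plant import r
from h import *
from cam import *
r.command_gripper(80)
q=ori(YAW); z=Ro.from_quat(q).as_matrix()[:,2]
print(r.get_gripper_width(),r.get_ft_force())
r.servo_line(np.array(r.get_tcp_pos())-z*60,velocity=120)
r.servo_line(bay(-170,0,200),velocity=300)
S=snap(r,"side","s20");T=snap(r,"top","t20")
print(r.get_t())
show(S,T,"z26",os=(230,160),n=60,k=6.5,ot=(260,145))
show(S,T,"z27",os=(240,110),n=75,k=5,ot=(290,130))
E
```

```text
79.77918286491982 [-0.73277986  0.13497415 -0.20694036]
36.1667
```

View pics/z26.png

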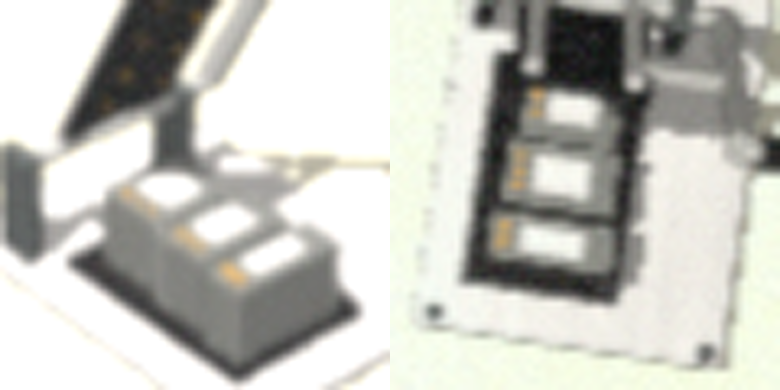

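View pics/z27.png

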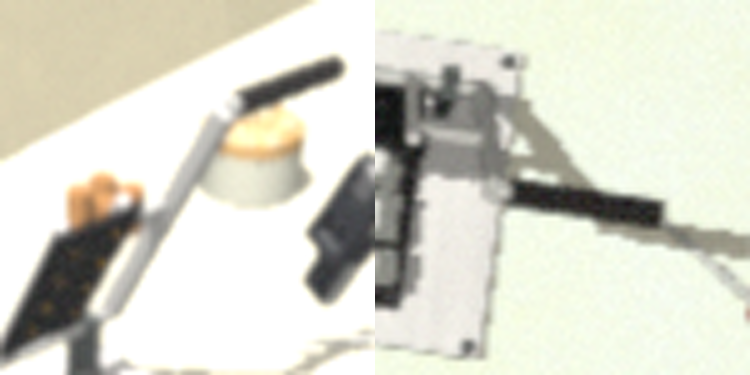

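```bash
python3 - <<'E'
from cam import *
from h import *
T=load("t20");S=load("s20")
def tri(a,b):
    A=[];B=[]
    for C,p in((T,a),(S,b)):
        d=C.ray(p);d/=np.linalg.norm(d);Q=np.eye(3)-np.outer(d,d);A.append(Q);B.append(Q@C.c)
    return np.linalg.lstsq(np.vstack(A),np.hstack(B),rcond=None)[0]
i=tri((316.1,168.5),(288,130.));o=tri((346.5,172.1),(307.,123.))
print(i.round(1),o.round(1),((i+o)/2).round(1),np.linalg.norm(i-o))
print("model",bay(-12,-83,244).round(1),bay(-12,-175,244).round(1),bay(-12,-129,244).round(1))
print(T.px([bay(-12,-83,244),bay(-12,-175,244)]),S.px([bay(-12,-83,244),bay(-12,-175,244)]))
E
```

```text
[ 607.8 -210.3  257.8] [ 597.3 -301.3  253.9] [ 602.5 -255.8  255.9] 91.671852609638
model [ 608.4 -210.3  256. ] [ 593.7 -301.1  256. ] [ 601.  -255.7  256. ]
[[316.17403177 168.61162759]
 [346.68481692 173.28123504]] [[287.54317304 130.45121829]
 [307.89616908 122.6867106 ]]
```

```bash
cat >> h.py <<'E'
A0=np.arctan2(190,101); BACK=38.; LY=-140
def lev(th,lean,back=BACK):
    a=A0-th; g=bay(89-215*np.cos(a),LY,54+215*np.sin(a))
    q=oriL(YAW,lean,-1); return g+Ro.from_quat(q).as_matrix()[:,2]*back,q
def leanof(th): return .3+.45*np.clip(th/1.08,0,1)
E
python3 - <<'E'
from plant import r
from h import *
from cam import *
r.command_gripper(60,40)
P=np.array(r.get_tcp_pos());P[2]=330
r.servo_line(P,velocity=300)
p,q=lev(0,leanof(0)); z=Ro.from_quat(q).as_matrix()[:,2]
r.movep(p-z*120,q); print(r.get_t())
r.servo_line(p-z*40,velocity=150)
S=snap(r,"side","s21");T=snap(r,"top","t21")
print(r.get_t(),r.get_tcp_pos(),p,r.get_ft_force())
for th in np.linspace(0,1.1,8): 
    pp,qq=lev(th,leanof(th)); assert r.ik(pp,qq) is not None
show(S,T,"z28",os=(250,90),n=75,k=5,ot=(290,130))
E
```

```text
38.3167
39.1 [ 599.32750341 -266.86922101  260.23467652] [ 610.43816932 -268.38918985  219.54121321] [0.34844991 0.3729895  0.28680977]
```

View pics/z28.png

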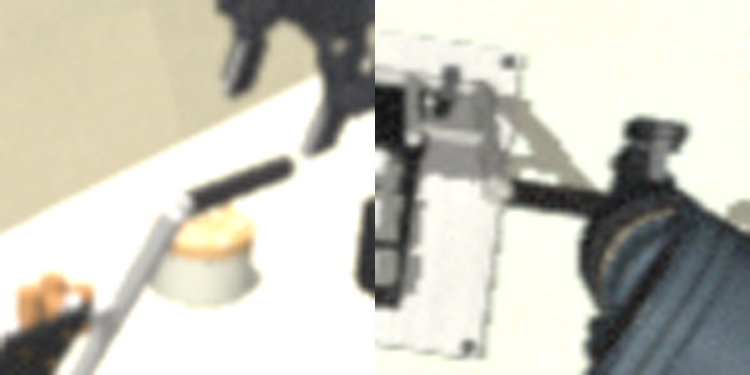

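```bash
python3 - <<'E'
from cam import *
from h import *
S=load("s21");T=load("t21")
P=np.array([599.3,-266.9,260.2]);q=oriL(YAW,.3,-1);M=Ro.from_quat(q).as_matrix()
print("bar",S.px([bay(-12,LY,244)]))
for d in(0,10,20,30,40): print(d,S.px([P-d*M[:,2]+s*M[:,0]*36 for s in(1,-1,0)]).round(1).tolist())
E
```

```text
bar [[300.37512435 125.55592993]]
0 [[292.8, 117.8], [308.5, 130.9], [300.5, 124.3]]
10 [[293.6, 115.2], [309.6, 128.3], [301.5, 121.7]]
20 [[294.5, 112.6], [310.6, 125.7], [302.4, 119.0]]
30 [[295.4, 109.9], [311.6, 123.1], [303.4, 116.4]]
40 [[296.4, 107.2], [312.7, 120.4], [304.4, 113.7]]
```

```bash
sed -i 's/BACK=38\./BACK=49./' h.py; python3 - <<'E'
from plant import r
from h import *
from cam import *
p,q=lev(0,leanof(0))
r.servo_line(p,velocity=100)
print(r.get_ft_force())
r.command_gripper(10,40)
S=snap(r,"side","s22");T=snap(r,"top","t22")
print(r.get_t(),r.get_gripper_width(),r.get_tcp_pos(),p,r.get_ft_force())
for th in np.linspace(0,1.1,8): 
    pp,qq=lev(th,leanof(th)); assert r.ik(pp,qq) is not None
show(S,T,"z29",os=(250,90),n=75,k=5,ot=(290,130))
E
```

```text
[0.40932457 0.05016664 0.34086413]
40.325 16.65276909297875 [ 614.26706961 -269.24396287  210.40637273] [ 613.64707516 -268.90891919  209.03251183] [0.1026643  0.11910733 3.63005171]
```

View pics/z29.png

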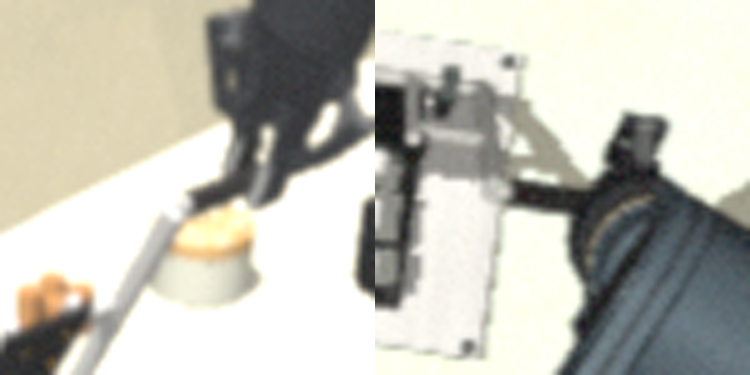

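```bash
python3 - <<'E'
from plant import r
from h import *
from cam import *
for th in np.linspace(0,.6,6)[1:]:
    p,q=lev(th,leanof(th)); r.servo_line(p,q,velocity=80); print(round(th,2),np.round(r.get_ft_force(),1),round(r.get_gripper_width(),1),np.linalg.norm(np.array(r.get_tcp_pos())-p).round(1))
S=snap(r,"side","s23");T=snap(r,"top","t23")
print(r.get_t())
show(S,T,"z30",os=(230,110),n=100,k=4,ot=(270,130))
E
```

```text
0.12 [3.6 0.4 5.7] 16.6 2.9
0.24 [1.  0.3 6.9] 16.9 2.1
0.36 [0.6 0.8 8.8] 16.8 3.8
0.48 [1.1 1.7 8.5] 16.4 4.0
0.6 [0.8 0.5 7.9] 16.4 4.4
42.6417
```

View pics/z30.png

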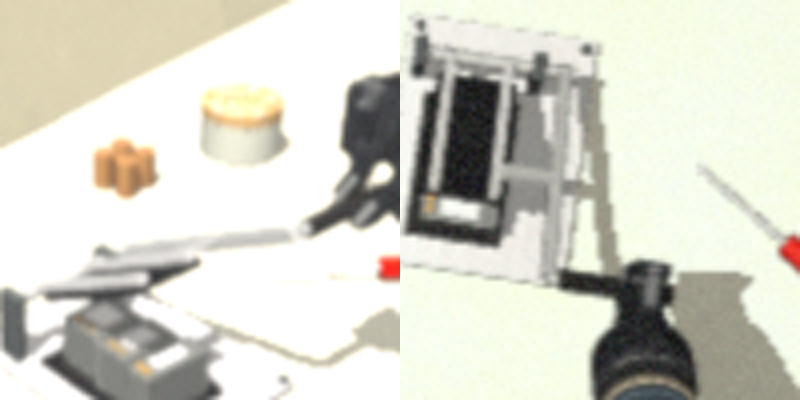

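```bash
python3 - <<'E'
from plant import r
from h import *
from cam import *
H=bay(89,LY,54)
def ang():
    z=Ro.from_quat(r.get_ee_rot()).as_matrix()[:,2]; g=np.array(r.get_tcp_pos())-z*BACK-H
    return A0-np.arctan2(g[2],-(g[0]*np.cos(YAW)+g[1]*np.sin(YAW)))
for th in (.72,.84,.96,1.04,1.08,1.11,1.14):
    p,q=lev(th,leanof(th)); r.servo_line(p,q,velocity=70); f=np.array(r.get_ft_force());print(round(th,2),f.round(1),round(r.get_gripper_width(),1),round(ang(),3))
    if th>1 and f[2]>28: break
S=snap(r,"side","s24");T=snap(r,"top","t24")
print(r.get_t())
show(S,T,"z31",os=(230,150),n=100,k=4,ot=(270,130))
E
```

```text
0.72 [0.8 2.5 9.3] 16.5 0.698
0.84 [0.8 1.2 8.8] 16.9 0.822
0.96 [-1.6  2.6 10.1] 16.5 0.942
1.04 [-2.9  2.1 10.6] 16.5 1.025
1.08 [-2.1  2.  10.5] 16.5 1.066
1.11 [-15.3   7.8  21.6] 16.5 1.089
1.14 [-24.4  11.8  32.7] 16.2 1.102
45.3667
```

View pics/z31.png

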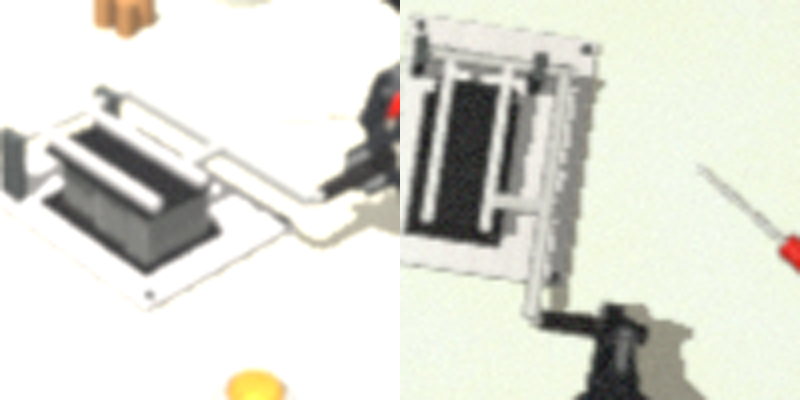

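The lid is level, lying over the three modules, and the force jumped at the stop. I'll hold it there, then ease back slowly.

```bash
python3 - <<'E'
from plant import r
from h import *
from cam import *
H=bay(89,LY,54)
def ang():
    z=Ro.from_quat(r.get_ee_rot()).as_matrix()[:,2]; g=np.array(r.get_tcp_pos())-z*BACK-H
    return A0-np.arctan2(g[2],-(g[0]*np.cos(YAW)+g[1]*np.sin(YAW)))
r.pause(1.1); print(r.get_t(),ang())
for th in list(np.linspace(1.08,.05,9))+[0,-.02]:
    p,q=lev(th,leanof(th)); r.servo_line(p,q,velocity=60); f=np.array(r.get_ft_force());print(round(th,2),f.round(1),round(r.get_gripper_width(),1),round(ang(),3))
S=snap(r,"side","s25");T=snap(r,"top","t25")
print(r.get_t())
show(S,T,"z32",os=(230,100),n=100,k=4,ot=(260,120))
E
```

```text
46.4667 1.10155247659944
1.08 [ 7.7 -1.6  7.6] 16.1 1.048
0.95 [16.3 -2.6  5. ] 16.8 0.914
0.82 [19.4 -5.   1. ] 16.6 0.785
0.69 [25.5 -7.1 -5.3] 16.3 0.667
0.57 [20.6 -7.7 -6. ] 16.3 0.547
0.44 [15.6 -7.4 -6.6] 16.0 0.434
0.31 [ 8.9 -5.4 -4.3] 16.6 0.311
0.18 [ 3.4 -3.7 -0.6] 16.8 0.185
0.05 [ 2.5 -5.7 -0.2] 16.6 0.053
0 [ 1.6 -6.2 -0.8] 16.7 0.003
-0.02 [-3.9 -4.  -0.1] 16.4 -0.004
52.0917
```

View pics/z32.png

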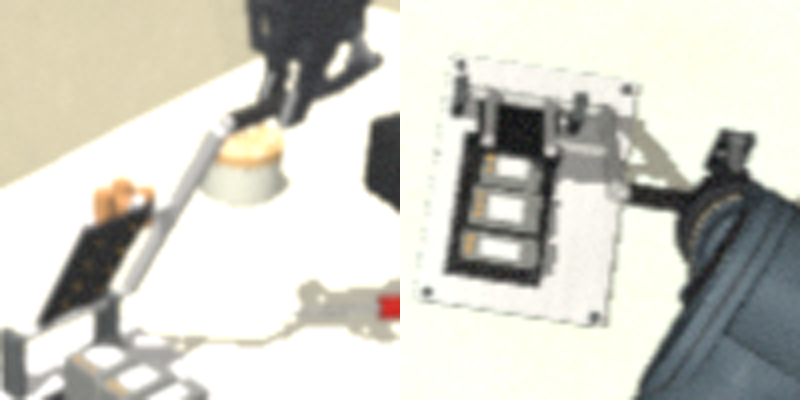

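Home: the force sign flipped at the rest stop, and the picture matches the start. Next I'll open, withdraw along the tool axis, and check.

```bash
python3 - <<'E'
from plant import r
from h import *
from cam import *
r.pause(0.4)
r.command_gripper(60)
z=Ro.from_quat(r.get_ee_rot()).as_matrix()[:,2]
r.servo_line(np.array(r.get_tcp_pos())-z*130,velocity=150)
P=np.array(r.get_tcp_pos()); r.servo_line(P+[-120,0,0],velocity=200)
r.pause(.5)
S=snap(r,"side","s26");T=snap(r,"top","t26")
print(r.get_t(),r.get_ft_force())
show(S,T,"z33",os=(225,115),n=100,k=4,ot=(255,115))
cv2.imwrite("pics/z34.png",T.img)
a=load("top0")
for n,(x0,y0,x1,y1) in dict(mug=(175,140,215,172),cleaner=(240,218,266,242),screwdriver=(355,183,392,214),grip=(318,160,350,178)).items():
    print(n,np.abs(a.img[y0:y1,x0:x1].astype(int)-T.img[y0:y1,x0:x1]).max(2).mean().round(1))
E
```

```text
55.35 [ 0.31867863 -0.33883304  0.7198271 ]
mug 6.8
cleaner 7.3
screwdriver 13.1
grip 6.4
```

View pics/z33.png

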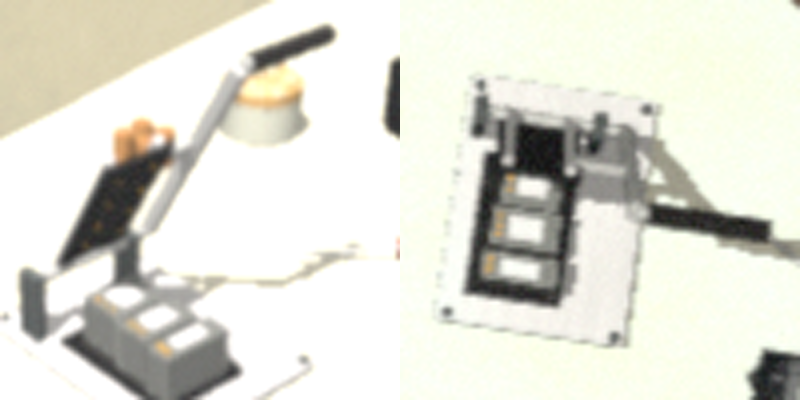

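View pics/z34.png

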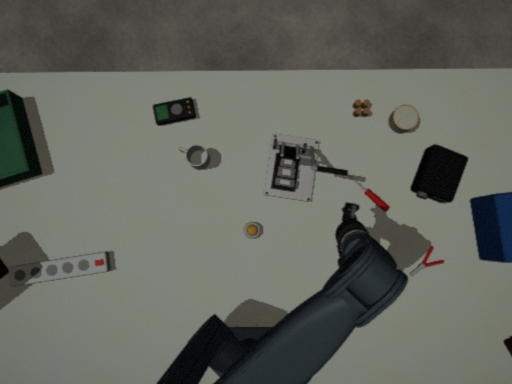

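Three modules lie flat in the bay around (285,175), the lever is home at (332,170), and the mug, cleaner and screwdriver are in place. The screwdriver difference is only the arm's shadow. The arm touches nothing, so I'm handing in.

```bash
python3 - <<'E'
from plant import r
r.close_job(); print(r.get_t())
E
```

```text
the job is handed in; nothing more can be done
the job is handed in; nothing more can be done
```

I completed the task and handed it in at about 55 s of the 72 s; the interface gave no verdict.

- **Modules:** I straightened the stout module with a leaned grip and slid it back. I set the medium one down behind it and used it to push the stout against the back rim, with the force rising to 13 N. Then I set the slim one down in front.
- **Lever:** I pulled it to its stop, where the force jumped from about 11 N to 33 N. I held it there for at least 1.1 s, eased it back at 60 mm/s until the force reversed at rest, and only then opened the gripper.
- **Last checks:** The final pictures show all three modules flat in one row inside the rims, and the lid and lever look as they did at the start. The mug, tip cleaner and screwdriver have not moved: the screwdriver's image patch changed more than the others, which I put down to the arm's shadow. The wrist force was about 0.

**Disagreements:**
- **Cameras:** The two cameras differed by about 4–5 mm in y. I used the mean, and the medium module's placing confirmed it to about 0.5 mm.
- **Fingertips:** They appeared about 30 mm farther back than the stated TCP. Moving the TCP 12 mm below table level without contact supported this, so I corrected all grasp heights for it.
- **Lever angle:** It was inferred from the TCP position and read 1.10 rad at the stop instead of 1.08. The arm gives a few millimetres under load.

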